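# Close up a row of terrain blocks under the wire shelf of a setting rack

## Robot

A 7-joint arm with a two-finger parallel gripper is mounted at the origin on the work surface. World frame = base frame: x ahead of the robot, y to its left, z up, the work surface at z = 0. Lengths are in m, angles in rad, forces in N, time in s.
With the tool pointing down it reaches from about 0.425 to 1.025 m from the base axis. Payload 9.4 kg.
Tool frame: the origin (TCP) lies midway between the tips of the shut fingers; the grasp point (between the pads) lies 19 mm behind it (ctrl.grip_depth is the distance from the TCP to the grasp point, in m); z points along the fingers, y is the line along which they close (so a half turn about z gives the same grasp; the last joint's range is limited). The gripper opens to 93 mm and grips with 3 to 60 N. Pads are 15 mm wide; open, the fingers measure 128 mm over their backs; the gripper's body (75 mm by 188 mm) begins 65 mm behind the grasp point.
Start: joints at [1.247, 0.599, -0.003, 1.599, 0.002, 0.943, -0.08], TCP at [0.177, -0.703, 0.219] pointing down, gripper open.
Joint ranges: [-2.57, 2.57], [-0.35, 1.97], [-1.29, 1.29], [0.11, 2.56], [-1.05, 4.19], [0.11, 1.86], [-2.63, 2.63]. Speed limits (rad/s): [2.22, 2.22, 3.01, 3.01, 3.14, 3.14, 3.14].

## Interface

Orientations are given as a rotation vector (axis times angle).
In Python, from station import ctrl gives the robot as it stands. The module is installed in compiled form; this text tells all that it offers.
- The arm moves only by the tool drive_tool, never from a script. Its argument "series" is a list of rows, each an object with "hand": the finger opening in mm, from 0 to 93; "linear": the shift along the tool's x, y, z in mm, a list of three; "rot": the turn, a rotation vector about the tool's x, y, z in rad, a list of three. A call has exactly 10 rows; each row is the pose to reach, as a shift and turn from the pose commanded when the call began, along the tool's axes at that moment; what a row does not reach only later rows make up. A row lasts 1/10 s, in which the tool goes at most 50 mm and 8.59 degrees, less where a joint would pass 70% of its speed; a pose out of reach is approached as far as the arm can. A call with a gripper value outside its range is refused whole. The fingers move at their own pace and stop on an object; "grip_force" is the grip in N (left out, the last holds). Time passes only in rows, so rows that repeat a pose let the fingers close, or fill a call up. It gives the time, the measured TCP pose, the force, the opening and the grip force at its end, in the units of the state.
- ctrl.get_obs(): the state, without advancing time (a new reading comes with each control period).
- ctrl.read_camera(name): name is "scene" or "top" or "wrist"; returns the picture (480x640x3 uint8, blue, green, red); there is no depth.
- ctrl.calibration(name): a dict with "camera_matrix" (3x3 intrinsics, pixels), "R" (3x3) and "t" (3): a world point X has camera coordinates R X + t. Camera axes: x right, y down, z forward; pixel columns grow to the right and rows downward; lengths in m; the calibration is good to about 2 mm. A picture is of the moment at which its call begins: read the wrist's pose just before it. calibration takes no time and is no camera call; for the wrist camera it gives the pose at the moment of the call.
- ctrl.sign_off(): hands the job in; it is judged then, once.
The state is a dict: "t": time; "q": joint angles; "qd": joint speeds; "effort": joint torques, N m; "tool_pos": TCP position; "orientation": TCP orientation; "ft_force": force on the tool from outside, world axes, zero at the start; "torque": the same for the moment, N m; "gripper_width": finger opening in m; "grip_force": force on a finger pad.
Only numpy, scipy, OpenCV 4.12 (cv2) and the standard library are available. Lean on these libraries where they do the work, as an engineer would, in place of code of your own. Each camera call takes 0.05 s, during which the arm holds its last target. There are 200 camera calls.

## Task

Lay the terrain block that is still on the bench flat in the rack's tray with the others, charcoal end to the front, and nudge all four under the wire shelf into one tight, straight row: fully home against the back stop, each touching the next, the leftmost touching the end stop at the left, in any order. They are soft foam, so do not dent them by squeezing or pushing hard, do not lean on the wire shelf, and leave the glue, paint and brush where they are.

Things in the scene. Friction and masses are not known exactly. Their poses are not given: they have to be found in the camera images.
- rack: setting rack, fixed, yaw varies. Origin: on the bench under the centre of its aluminium tray; x to the back (away from the robot), y to its left. Tray floor 6 above the bench, inside x -125 to 125, y -220 to 220. At the start the part right of y = -105 is empty. Lips at the front and right end 6 thick, top 14 above the bench. Two blue uprights behind (x 130 to 180, y -235 and 245), 206 high
- rack_corner (a point): inner corner of the tray where the black back stop (inner face at rack x = 125, 12 thick) meets the black end stop (inner face at rack y = 220, left end, 12 thick), at floor level (6 above the bench); both stops rise 28 above the floor. Axes as the rack's. The finished row runs from here 264 to the right, front ends at rack x = 25
- shelf: wire shelf of the rack, fixed over the back of the tray; origin and axes as the rack's. Steel wires, underside 136 and top 144 above the bench, over x = 13 (front wire) to 154, y -239 to 249; open below and in front. It overhangs the row's front ends by 12, so the gripper cannot come straight down there; 90 free between block tops and wires
- block_a: terrain block: lilac foam on a thin brown board, cuboid 100 (x) x 66 (y) x 40 high, 0.1 to 0.2 kg; dents if pressed with over 40 N. Origin: centre of its underside. Front end = its -x end face, charcoal, with a charcoal strip along the top there. Starts flat in the tray, askew, in front of the row, charcoal end towards the robot
- block_b: terrain block: lilac foam on a thin brown board, cuboid 100 (x) x 66 (y) x 40 high, 0.1 to 0.2 kg; dents if pressed with over 40 N. Origin: centre of its underside. Front end = its -x end face, charcoal, with a charcoal strip along the top there. Starts flat in the tray, askew, in front of the row, charcoal end towards the robot
- block_c: terrain block: lilac foam on a thin brown board, cuboid 100 (x) x 66 (y) x 40 high, 0.1 to 0.2 kg; dents if pressed with over 40 N. Origin: centre of its underside. Front end = its -x end face, charcoal, with a charcoal strip along the top there. Starts flat in the tray, askew, in front of the row, charcoal end towards the robot
- block_d: terrain block: lilac foam on a thin brown board, cuboid 100 (x) x 66 (y) x 40 high, 0.1 to 0.2 kg; dents if pressed with over 40 N. Origin: centre of its underside. Front end = its -x end face, charcoal, with a charcoal strip along the top there. Starts flat on the bench to the right of the rack, turned partly sideways
- block_a_front (a point): centre of the charcoal front end face of block a: at x = -50, y = 0, z = 20 in the block's frame
- block_b_front (a point): centre of the charcoal front end face of block b: at x = -50, y = 0, z = 20 in the block's frame
- block_c_front (a point): centre of the charcoal front end face of block c: at x = -50, y = 0, z = 20 in the block's frame
- block_d_front (a point): centre of the charcoal front end face of block d: at x = -50, y = 0, z = 20 in the block's frame
- glue: bystander: standing white glue bottle with red cap, 58 diameter, 165 high; origin at the centre of its foot
- paint: bystander: standing orange paint jar with black lid, 66 diameter, 70 high; origin at the centre of its foot
- brush: bystander: flat brush lying on the bench to the left of the tray, 200 long along its x, under 25 high; origin near its middle, at the bench

How it is judged:
At the end, for the whole second after the job is handed in: All four blocks flat on the tray floor, at rest, released, charcoal ends to the front, within 3 mm of the back stop and 2 degrees of square, in the four touching places counted from the end stop (first within 3 mm of it, each further one 1.5 mm more). Any order (x of block_a in the frame of rack between 0.072 and 0.078 m and x of each of block_a_front, block_b_front, block_c_front, block_d_front in the frame of rack below 0.04 m and angle between the x axis of each of block_a, block_b, block_c, block_d and the x axis of rack, either way round below 0.04 rad and angle between each of block_a, block_b, block_c, block_d's own z axis and vertical below 0.03 rad and z of each of block_a, block_b, block_c, block_d in the frame of rack below 0.009 m and (y of block_a in the frame of rack between 0.184 and 0.189 m or y of block_a in the frame of rack between 0.1165 and 0.123 m or y of block_a in the frame of rack between 0.049 and 0.057 m or y of block_a in the frame of rack between -0.0185 and -0.009 m) and linear speed of each of block_a, block_b, block_c, block_d below 0.01 m/s and contact force between the fingers and block_a below 0.1 N and x of block_b in the frame of rack between 0.072 and 0.078 m and (y of block_b in the frame of rack between 0.184 and 0.189 m or y of block_b in the frame of rack between 0.1165 and 0.123 m or y of block_b in the frame of rack between 0.049 and 0.057 m or y of block_b in the frame of rack between -0.0185 and -0.009 m) and contact force between the fingers and block_b below 0.1 N and x of block_c in the frame of rack between 0.072 and 0.078 m and (y of block_c in the frame of rack between 0.184 and 0.189 m or y of block_c in the frame of rack between 0.1165 and 0.123 m or y of block_c in the frame of rack between 0.049 and 0.057 m or y of block_c in the frame of rack between -0.0185 and -0.009 m) and contact force between the fingers and block_c below 0.1 N and x of block_d in the frame of rack between 0.072 and 0.078 m and (y of block_d in the frame of rack between 0.184 and 0.189 m or y of block_d in the frame of rack between 0.1165 and 0.123 m or y of block_d in the frame of rack between 0.049 and 0.057 m or y of block_d in the frame of rack between -0.0185 and -0.009 m) and contact force between the fingers and block_d below 0.1 N).
It fails at once if a block is pinched or pushed hard enough to dent the foam (over 40 N from the robot) (contact force between any of the fingers, the arm and block_a above 40 N or contact force between any of the fingers, the arm and block_b above 40 N or contact force between any of the fingers, the arm and block_c above 40 N or contact force between any of the fingers, the arm and block_d above 40 N).
It fails at once if a block is tipped over (more than 35 degrees) (angle between any of block_a, block_b, block_c, block_d's own z axis and vertical above 0.61 rad).
It fails at once if the robot leans on or knocks the wire shelf (over 15 N) (contact force between any of the fingers, the arm and shelf above 15 N).
It fails at once if the glue bottle, the paint jar or the brush is shifted by more than 20 mm (distance of any of glue, paint, brush from where it was at the start of the episode above 0.02 m).
It also fails if it takes over 72 s, if anything falls off the work surface, if the arm or the gripper's body presses on something with over 40 N, if the wrist force passes 120 N, or if a joint passes its speed limit or range.

## Working session

There is one attempt and no reset: what is moved stays moved. The work goes in short steps, Python scripts to look and compute and a tool call to move; the robot and the scene stay as the last step left them, time stands still between calls to the robot, and variables do not carry over. Pictures are saved under pics/ and viewed, at most 10 in all, crops included, and the job is handed in when it is done.

Besides the shell and the picture viewer there is one more tool, called after "Call:" as a command line: name --argument value ..., lists and objects as JSON in quotes. drive_tool: Moves the arm, as the interface text tells. Its arguments: {"type":"object","properties":{"series":{"type":"array","items":{"type":"object","properties":{"hand":{"type":"number"},"linear":{"type":"array","items":{"type":"number"}},"rot":{"type":"array","items":{"type":"number"}}}}},"grip_force":{"type":"number"}},"required":["series"]}

```bash
mkdir -p pics; python3 - <<'E'
from station import ctrl
import cv2
for n in("top","scene"):
    cv2.imwrite(f"pics/{n}0.png",ctrl.read_camera(n)); c=ctrl.calibration(n); print(n,c)
o=ctrl.get_obs(); print(o)
E
```

```text
top {'camera_matrix': array([[446.4124308 ,   0.        , 322.60399097],
       [  0.        , 446.4124308 , 237.34343457],
       [  0.        ,   0.        ,   1.        ]]), 'R': array([[ 0.01125915, -0.99972431, -0.02060415],
       [-0.98568983, -0.00763047, -0.16839638],
       [ 0.16819274,  0.02220531, -0.985504  ]]), 't': array([-0.02069303,  0.51904164,  1.11003393])}
scene {'camera_matrix': array([[558.64187119,   0.        , 317.67392334],
       [  0.        , 558.64187119, 243.84857737],
       [  0.        ,   0.        ,   1.        ]]), 'R': array([[-0.73195749,  0.68123004,  0.012801  ],
       [ 0.47655857,  0.52529206, -0.70495403],
       [-0.48696013, -0.50989595, -0.70913747]]), 't': array([ 0.40394221, -0.20800898,  1.41847254])}
{'t': 0.1, 'q': array([ 1.24730811,  0.6000387 , -0.00255071,  1.60005441,  0.00181441,
        0.94287533, -0.07979344]), 'qd': array([ 0.00087156, -0.00187605, -0.00084455, -0.00143191, -0.00034159,
       -0.00038184, -0.000582  ]), 'effort': array([ 6.08957576e-03, -7.66545510e+01,  1.50274515e+00, -2.52934885e+01,
       -5.22509089e-02,  1.36427864e-02,  4.06233085e-05]), 'tool_pos': array([ 0.17699242, -0.70261774,  0.21784923]), 'orientation': array([-3.11636074e+00, -3.86630136e-01,  4.76063144e-04]), 'ft_force': array([-0.43610936,  0.85395566, -0.28488874]), 'torque': array([-0.03183807, -0.03013554,  0.00596653]), 'grip_force': 0.0, 'gripper_width': 0.09284107711510796}
```

View pics/top0.png

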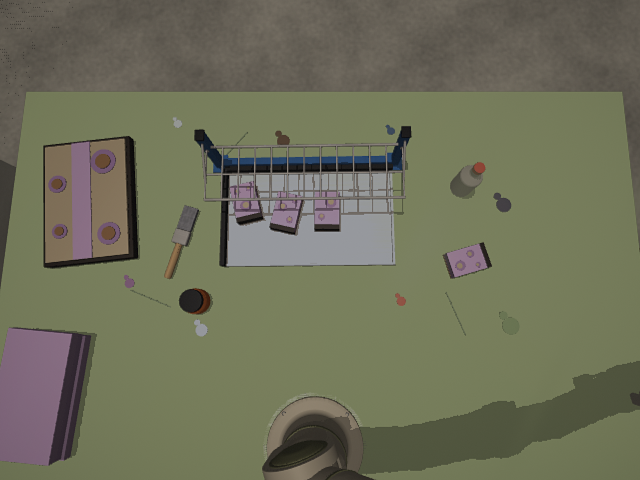

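View pics/scene0.png

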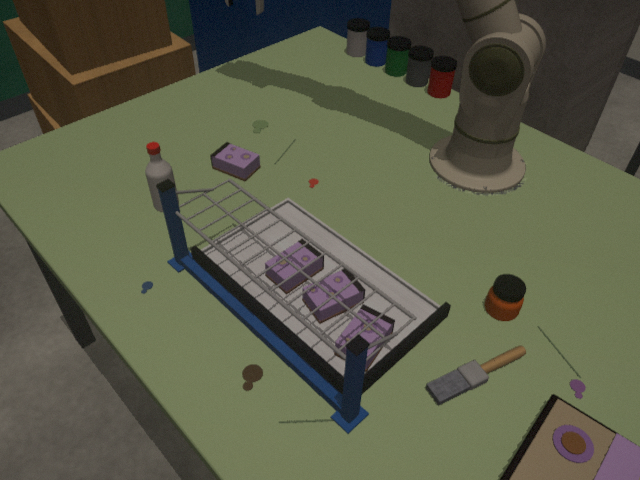

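The top view shows the tray at about (225-395, 170-265), with blocks at about (247,203), (287,212) and (327,212). Block d is on the bench at (467,260) with its charcoal end on the right. I'll enlarge that area.

```bash
python3 - <<'E'
import cv2
i=cv2.imread("pics/top0.png")
a=cv2.resize(i[160:280,215:405],None,fx=4,fy=4,interpolation=cv2.INTER_CUBIC)
b=cv2.resize(i[235:285,435:500],None,fx=4,fy=4,interpolation=cv2.INTER_CUBIC)
import numpy as np
o=np.zeros((600,800,3),np.uint8)
a=cv2.convertScaleAbs(a[:,:760],alpha=1.5); o[:400,:760]=a[:400]
o[400:600,:260]=cv2.convertScaleAbs(b,alpha=1.5)
o[400:480,300:800]=0
o[400:480,270:800]=cv2.convertScaleAbs(cv2.resize(i[160:280,215:405],None,fx=4,fy=4,interpolation=cv2.INTER_CUBIC),alpha=1.5)[400:480,0:530]
cv2.imwrite("pics/crop0.png",o)
E
```

```text
(no output)
```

View pics/crop0.png

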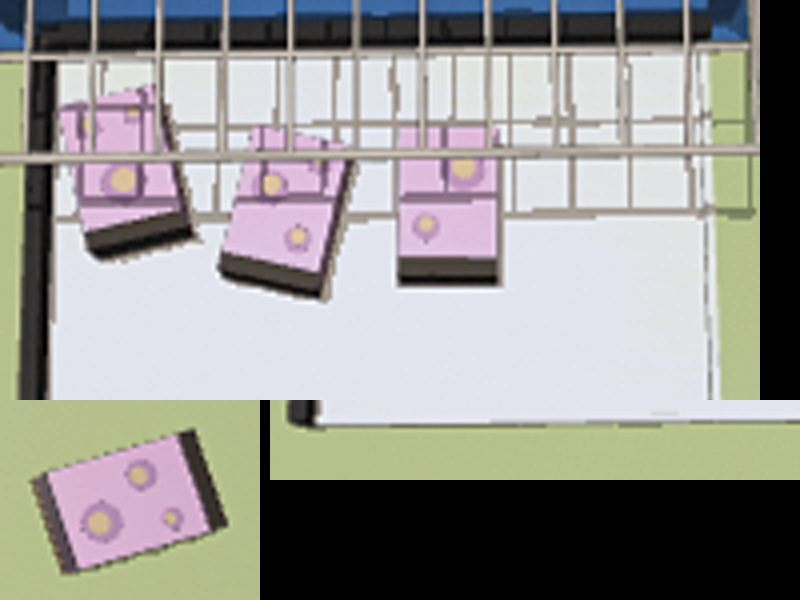

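```bash
cat > h.py <<'E'
import numpy as np, cv2
from station import ctrl
from scipy.optimize import least_squares
def proj(c,P):
    X=np.asarray(P)@c["R"].T+c["t"]; p=X@c["camera_matrix"].T; return p[:,:2]/p[:,2:]
def back(c,uv,z):
    uv=np.atleast_2d(uv); d=np.c_[uv,np.ones(len(uv))]@np.linalg.inv(c["camera_matrix"]).T@c["R"]
    o=-c["R"].T@c["t"]; return o+d*((z-o[2])/d[:,2:])
def pl(pose,P):
    x,y,a=pose; P=np.asarray(P,float); c,s=np.cos(a),np.sin(a)
    return np.c_[x+c*P[:,0]-s*P[:,1],y+s*P[:,0]+c*P[:,1],P[:,2]]
def fit(c,P,uv,x0):
    r=least_squares(lambda q:(proj(c,pl(q,P))-uv).ravel(),x0); return r.x,np.abs(r.fun).max()
E
python3 - <<'E'
from h import *
c=ctrl.calibration("top"); print("cam",-c["R"].T@c["t"])
m=lambda u,v:((u+.5)/4-.5+215,(v+.5)/4-.5+160)
d=lambda u,v:((u+.5)/4-.5+435,(v-400+.5)/4-.5+235)
B=np.array([m(58,50),m(400,45),m(708,40),m(50,400)])
print(back(c,B,.006))
F=back(c,[m(318-270,424),m(700-270,424)],.014);print("front",F)
z=.046
P=[[50,33,46],[50,-33,46],[-50,33,6],[-50,-33,6]]; P=np.array(P)/1e3
for n,q in dict(L=[(60,108),(152,86),(97,260),(193,238)],M=[(250,127),(352,150),(220,278),(322,298)],R=[(398,124),(498,124),(398,286),(501,286)]).items():
    print(n,fit(c,P,np.array([m(*k) for k in q]),[.55,0,0]))
P=np.array([[-50,-33,40],[-50,33,40],[50,33,0],[50,-33,40]])/1e3
# front faces right (-y): top front corners; 
q=[(195,430),(228,525),(68,573),(48,475)]
print(back(c,[d(*k) for k in q],.04), back(c,[d(32,482),d(68,573)],0))
E
```

```text
cam [ 0.32514741 -0.04137544  1.18092124]
[[ 0.70570471  0.24439087  0.006     ]
 [ 0.71034412  0.00905735  0.006     ]
 [ 0.71484733 -0.20143252  0.006     ]
 [ 0.46358044  0.23842754  0.006     ]]
front [[ 0.44672417  0.23709147  0.014     ]
 [ 0.44900778 -0.01467317  0.014     ]]
L (array([0.61352739, 0.19010088, 0.23608231]), np.float64(0.8796594196126364))
M (array([ 0.58669368,  0.08237824, -0.22051872]), np.float64(1.153255745190478))
R (array([ 0.59301064, -0.02570198,  0.01252833]), np.float64(0.594593528203859))
[[ 0.51060042 -0.42895566  0.04      ]
 [ 0.44952359 -0.44680547  0.04      ]
 [ 0.41802157 -0.34444148  0.04      ]
 [ 0.48064806 -0.33403093  0.04      ]] [[ 0.48133028 -0.33357993  0.        ]
 [ 0.42127768 -0.35506679  0.        ]]
```

```bash
cat > ov.py <<'E'
from h import *
RK=np.array([.584,.022,.019])
def box(x0,x1,y0,y1,z0,z1):
    return np.array([[x,y,z] for z in(z0,z1) for x,y in((x0,y0),(x1,y0),(x1,y1),(x0,y1))])/1e3
E_=[(0,1),(1,2),(2,3),(3,0),(4,5),(5,6),(6,7),(7,4),(0,4),(1,5),(2,6),(3,7)]
def draw(im,c,P,col,s,o,edges=E_):
    p=((proj(c,P)-o+.5)*s-.5)
    for a,b in edges: cv2.line(im,tuple(int(v) for v in np.round(p[a]*8)),tuple(int(v) for v in np.round(p[b]*8)),col,1,cv2.LINE_AA,3)
def overlay(img,c,x0,x1,y0,y1,s,blocks,rk=RK):
    a=cv2.convertScaleAbs(cv2.resize(img[y0:y1,x0:x1],None,fx=s,fy=s,interpolation=cv2.INTER_CUBIC),alpha=1.4)
    o=np.array([x0,y0])
    draw(a,c,pl(rk,box(-125,125,-220,220,6,34)),(0,0,255),s,o,[(0,1),(1,2),(2,3),(3,0),(5,6),(6,7)])
    draw(a,c,pl(rk,box(-131,137,-226,232,0,14)),(255,0,0),s,o,[(4,5),(7,4),(0,1),(0,3)])
    draw(a,c,pl(rk,box(13,154,-239,249,136,144)),(0,160,0),s,o,[(7,4)])
    for b in blocks: draw(a,c,pl(b[:3],box(-50,50,-33,33,b[3],b[3]+40)),(0,200,255),s,o)
    return a
E
python3 - <<'E'
from ov import *
L=[.6135,.190,.236,6];M=[.5867,.0824,-.2205,6];R=[.593,-.0257,.0125,6]
D=[.4640,-.3895,1.31,0]
c=ctrl.calibration("top");i=cv2.imread("pics/top0.png")
cv2.imwrite("pics/ov1.png",overlay(i,c,210,410,130,280,4,[L,M,R,D]))
c=ctrl.calibration("scene");i=cv2.imread("pics/scene0.png")
cv2.imwrite("pics/ov2.png",overlay(i,c,180,460,195,400,2.8,[L,M,R,D]))
E
```

```text
(no output)
```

View pics/ov1.png

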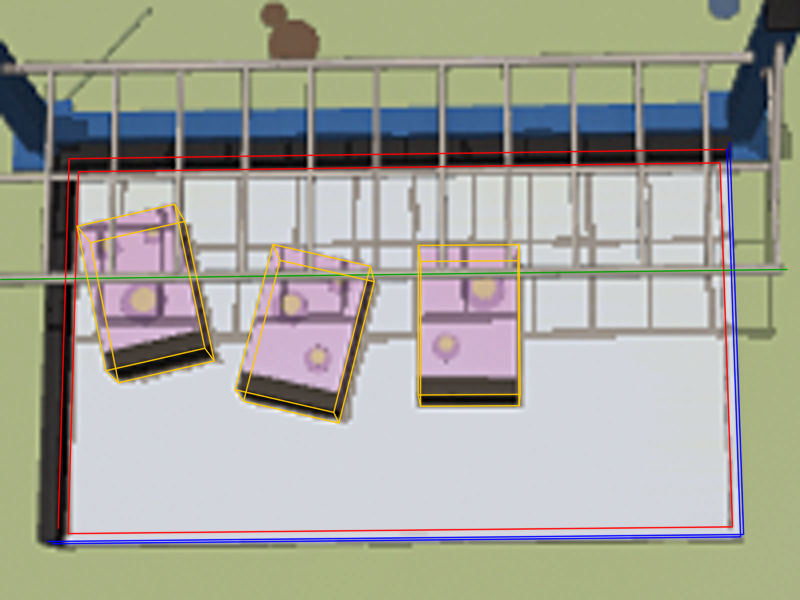

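View pics/ov2.png

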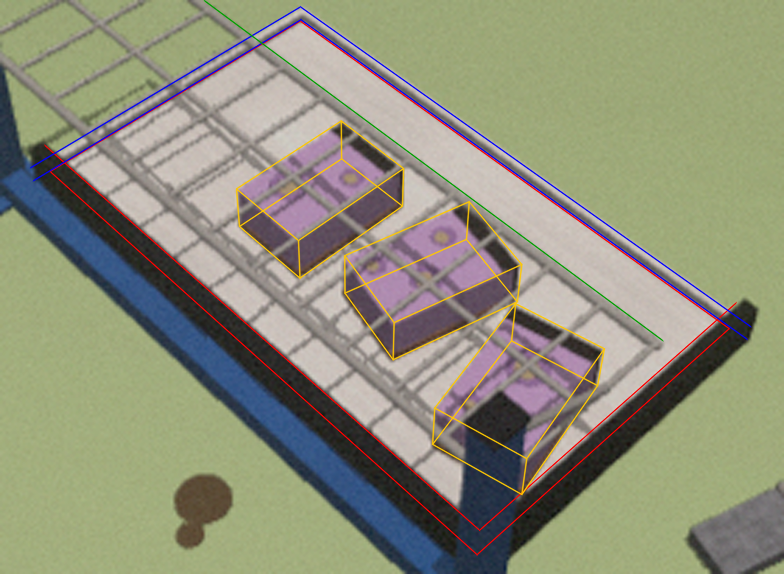

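```bash
cat > go.py <<'E'
import sys,numpy as np
from station import ctrl
from scipy.spatial.transform import Rotation as R
# args: x y z yaw tilt (world, m/rad); rk: prefix 'r' = rack frame coordinates, yaw relative to rack
RK=(.584,.022,.016)
def main(a):
    r=a[0]=='r'; v=[float(k) for k in a[r:]]
    p=np.array(v[:3]);yaw=v[3]
    if r: p=R.from_euler('z',RK[2]).apply(p)+[RK[0],RK[1],0]; yaw+=RK[2]
    o=ctrl.get_obs(); C=R.from_rotvec(o["orientation"])
    T=R.from_euler('z',yaw)*R.from_euler('x',np.pi)*R.from_euler('y',v[4])
    print("lin",np.round(C.inv().apply(p-o["tool_pos"])*1e3,1),"rot",np.round((C.inv()*T).as_rotvec(),3),"t",round(o["t"],2))
main(sys.argv[1:])
E
python3 go.py .4647 -.3885 .12 1.86 0
```

```text
lin [ 355.8 -234.2   98.1] rot [-1.000e-03 -1.000e-03 -1.613e+00] t 0.1
```

Call:
drive_tool --series '[{"hand":93,"linear":[356,-234,98],"rot":[0,0,-1.613]},{"hand":93,"linear":[356,-234,98],"rot":[0,0,-1.613]},{"hand":93,"linear":[356,-234,98],"rot":[0,0,-1.613]},{"hand":93,"linear":[356,-234,98],"rot":[0,0,-1.613]},{"hand":93,"linear":[356,-234,98],"rot":[0,0,-1.613]},{"hand":93,"linear":[356,-234,98],"rot":[0,0,-1.613]},{"hand":93,"linear":[356,-234,98],"rot":[0,0,-1.613]},{"hand":93,"linear":[356,-234,98],"rot":[0,0,-1.613]},{"hand":93,"linear":[356,-234,98],"rot":[0,0,-1.613]},{"hand":93,"linear":[356,-234,98],"rot":[0,0,-1.613]}]' --grip_force 12

```text
t: 1.1
tool_pos: [0.4694, -0.3832, 0.1197]
orientation: [-1.999, -2.422, -0.005]
ft_force: [-0.3, -0.1, -0.5]
gripper_width: 0.0931
grip_force: 0.0
```

```bash
python3 go.py .4647 -.3885 .012 1.86 0; python3 - <<'E'
from ov import *
o=ctrl.get_obs();print(o["tool_pos"],o["orientation"],o["q"].round(2))
c=ctrl.calibration("wrist");i=ctrl.read_camera("wrist")
a=i.copy(); draw(a,c,pl([.4647,-.3885,1.86],box(-50,50,-33,33,0,40)),(0,200,255),1,np.zeros(2))
cv2.imwrite("pics/w1.png",a)
E
```

```text
lin [ -4.7  -5.9 107.6] rot [ 0.002 -0.003 -0.099] t 1.1
[ 0.46942927 -0.38315886  0.11967173] [-1.99934775 -2.42181413 -0.00531958] [ 0.86  0.61 -0.39  1.95  0.36  0.66  0.43]
```

View pics/w1.png

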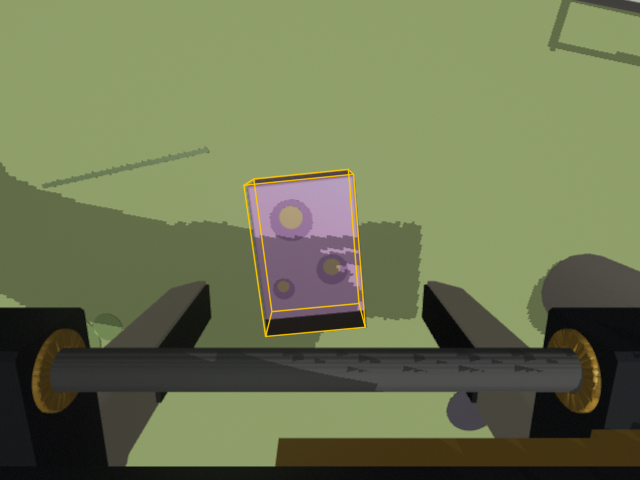

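The model of block d fits the wrist view (245-365, 170-335). It sits between the fingers with its charcoal end at the bottom. I'll descend and grip.

Call:
drive_tool --series '[{"hand":93,"linear":[-4.7,-5.9,20],"rot":[0,0,-0.1]},{"hand":93,"linear":[-4.7,-5.9,50],"rot":[0,0,-0.1]},{"hand":93,"linear":[-4.7,-5.9,85],"rot":[0,0,-0.1]},{"hand":93,"linear":[-4.7,-5.9,107.5],"rot":[0,0,-0.1]},{"hand":60,"linear":[-4.7,-5.9,107.5],"rot":[0,0,-0.1]},{"hand":60,"linear":[-4.7,-5.9,107.5],"rot":[0,0,-0.1]},{"hand":60,"linear":[-4.7,-5.9,107.5],"rot":[0,0,-0.1]},{"hand":60,"linear":[-4.7,-5.9,107.5],"rot":[0,0,-0.1]},{"hand":60,"linear":[-4.7,-5.9,107.5],"rot":[0,0,-0.1]},{"hand":60,"linear":[-4.7,-5.9,107.5],"rot":[0,0,-0.1]}]' --grip_force 12

```text
t: 2.15
tool_pos: [0.4609, -0.3955, 0.0145]
orientation: [1.894, 2.503, -0.0]
ft_force: [-0.2, -0.2, 7.9]
gripper_width: 0.0661
grip_force: 12.0
```

```bash
python3 go.py .4647 -.3885 .08 1.86 0;python3 go.py r -.062 -.142 .08 0 0
```

```text
lin [  5.6   5.7 -65.5] rot [ 0.001  0.002 -0.014] t 2.15
lin [246.8 135.8 -65.8] rot [0.003 0.    1.83 ] t 2.15
```

Call:
drive_tool --series '[{"hand":60,"linear":[0,0,-30],"rot":[0,0,0]},{"hand":60,"linear":[10,6,-65],"rot":[0,0,0.14]},{"hand":60,"linear":[40,22,-66],"rot":[0,0,0.28]},{"hand":60,"linear":[75,41,-66],"rot":[0,0,0.42]},{"hand":60,"linear":[110,60,-66],"rot":[0,0,0.56]},{"hand":60,"linear":[145,80,-66],"rot":[0,0,0.7]},{"hand":60,"linear":[180,99,-66],"rot":[0,0,0.84]},{"hand":60,"linear":[215,118,-66],"rot":[0,0,0.98]},{"hand":60,"linear":[240,132,-66],"rot":[0,0,1.12]},{"hand":60,"linear":[247,136,-66],"rot":[0,0,1.26]}]'

```text
t: 3.15
tool_pos: [0.5246, -0.1159, 0.0795]
orientation: [-3.006, -0.907, -0.002]
ft_force: [-0.7, -0.3, -0.9]
gripper_width: 0.0659
grip_force: 12.0
```

```bash
python3 go.py r -.062 -.142 .06 0 0;python3 go.py r -.062 -.142 .0215 0 0
```

```text
lin [-3.1  4.1 19.5] rot [-0.001 -0.001  0.57 ] t 3.15
lin [-3.1  4.1 58. ] rot [-0.001 -0.001  0.57 ] t 3.15
```

Call:
drive_tool --series '[{"hand":60,"linear":[-1,2,5],"rot":[0,0,0.14]},{"hand":60,"linear":[-2,3,15],"rot":[0,0,0.28]},{"hand":60,"linear":[-2,3,25],"rot":[0,0,0.42]},{"hand":60,"linear":[-2,3,40],"rot":[0,0,0.55]},{"hand":60,"linear":[-2,3,50],"rot":[0,0,0.56]},{"hand":60,"linear":[-2,3,57],"rot":[0,0,0.56]},{"hand":60,"linear":[-2,3,57.5],"rot":[0,0,0.56]},{"hand":80,"linear":[-2,3,57.5],"rot":[0,0,0.56]},{"hand":80,"linear":[-2,3,57.5],"rot":[0,0,0.56]},{"hand":80,"linear":[-2,3,57.5],"rot":[0,0,0.56]}]'

```text
t: 4.15
tool_pos: [0.524, -0.1239, 0.0222]
orientation: [3.141, 0.043, 0.001]
ft_force: [-1.0, -0.5, -0.3]
gripper_width: 0.0794
grip_force: 0.0
```

```bash
python3 -c "
from station import ctrl
o=ctrl.get_obs();print(o['q'].round(2))";python3 go.py r -.16 -.142 .12 0 0;python3 go.py r -.16 -.142 .035 0 0.75
```

```text
[ 0.05  0.69  0.12  2.17 -0.26  0.29 -1.15]
lin [-97.5  -4.  -97.9] rot [ 0.    -0.001  0.011] t 4.15
lin [-97.6  -4.  -12.9] rot [-0.004  0.749  0.011] t 4.15
```

Call:
drive_tool --series '[{"hand":80,"linear":[0,0,-40],"rot":[0,0,0]},{"hand":80,"linear":[0,0,-80],"rot":[0,0,0]},{"hand":30,"linear":[-30,-2,-98],"rot":[0,0,0]},{"hand":30,"linear":[-30,-4,-98],"rot":[0,0.15,0.01]},{"hand":30,"linear":[-30,-4,-98],"rot":[0,0.3,0.01]},{"hand":30,"linear":[-30,-4,-98],"rot":[0,0.45,0.01]},{"hand":30,"linear":[-30,-4,-98],"rot":[0,0.6,0.01]},{"hand":30,"linear":[-30,-4,-98],"rot":[0,0.75,0.01]},{"hand":30,"linear":[-30,-4,-98],"rot":[0,0.75,0.01]},{"hand":30,"linear":[-30,-4,-98],"rot":[0,0.75,0.01]}]'

```text
t: 5.15
tool_pos: [0.5111, -0.1508, 0.2071]
orientation: [-2.964, -0.065, -0.735]
ft_force: [0.2, -1.0, 0.2]
gripper_width: 0.03
grip_force: 0.0
```

```bash
python3 go.py r -.092 -.142 .12 0 0.75; cat > fk.py <<'E'
import numpy as np
from station import ctrl
from itertools import product
from scipy.spatial.transform import Rotation as R
from scipy.optimize import least_squares
o=ctrl.get_obs(); print(o["q"].round(4).tolist(),o["tool_pos"].round(4).tolist(),o["orientation"].round(4).tolist())
D=[([1.24730811,.6000387,-.00255,1.60005,.00181,.942875,-.07979],[.17699,-.70262,.21785],[-3.11636,-.38663,.00048]),
([.86,.61,-.39,1.95,.36,.66,.43],[.46943,-.38316,.11967],[-1.99935,-2.42181,-.00532]),
([.05,.69,.12,2.17,-.26,.29,-1.15],[.524,-.1239,.0222],[3.141,.043,.001]),
(o["q"],o["tool_pos"],o["orientation"])]
def fk(q,k,s):
    o1,h,a,b,c,e,e2,f,o7=k; z=np.array
    r=R.from_euler('z',s[0]*q[0]+o1); p=z([0,0,h])
    r=r*R.from_euler('y',q[1])*R.from_euler('z',s[1]*q[2]); p=p+r.apply([e,0,a])
    r=r*R.from_euler('y',q[3]); p=p+r.apply([e2,0,0])
    r=r*R.from_euler('z',s[2]*q[4]); p=p+r.apply([0,0,b])
    r=r*R.from_euler('y',q[5]); p=p+r.apply([f,0,0])
    r=r*R.from_euler('z',s[3]*q[6]+o7); return p+r.apply([0,0,c]),r
def res(k,s):
    out=[]
    for q,p,v in D:
        P,r=fk(q,k,s); out+=list((P-p)*3)+list((r.inv()*R.from_rotvec(v)).as_rotvec())
    return np.array(out)
if __name__=="__main__":
    B=[]
    for s in product((1,-1),repeat=4):
      for o1 in (0,-2.57):
       for o7 in(0,1.57,3.14,-1.57):
        r=least_squares(res,[o1,.35,.45,.45,.25,0,0,0,o7],args=(s,),loss="soft_l1",f_scale=.05); B.append((r.cost,s,r.x))
    B.sort(key=lambda b:b[0])
    for b in B[:3]: print(b[0],b[1],b[2].round(3),np.abs(res(b[2],b[1])).max())
E
python3 fk.py
```

```text
lin [-55.  -23.8  71.6] rot [-0.087  0.263 -0.005] t 5.15
[0.6715, 0.3293, -0.4284, 2.3475, -1.0446, 0.1064, -0.2115] [0.5111, -0.1508, 0.2071] [-2.9643, -0.0652, -0.7345]
0.001108645961323997 (-1, -1, -1, -1) [-0.082  0.267  0.661  0.446  0.341 -0.022  0.004 -0.013  1.491] 0.03835452324565061
0.0011086459613240077 (-1, -1, -1, -1) [-0.082  0.267  0.661  0.446  0.341 -0.022  0.004 -0.013  1.491] 0.03835452317003106
0.0011086459613240103 (-1, -1, -1, -1) [-0.082  0.267  0.661  0.446  0.341 -0.022  0.004 -0.013  1.491] 0.038354523167390416
```

```bash
cat > ik.py <<'E'
from fk import *
K=[-.082,.267,.661,.446,.341,-.022,.004,-.013,1.491]
S=(-1,-1,-1,-1)
lo=np.array([-2.57,-.35,-1.29,.11,-1.05,.11,-2.63]);hi=np.array([2.57,1.97,1.29,2.56,4.19,1.86,2.63])
RKp=(.584,.022,.016)
def tgt(x,y,z,yaw,tilt):
    p=R.from_euler('z',RKp[2]).apply([x,y,z])+[RKp[0],RKp[1],0]
    return p,R.from_euler('z',yaw+RKp[2])*R.from_euler('x',np.pi)*R.from_euler('y',tilt)
def ik(x,y,z,yaw,tilt,n=25,seed=0,q0=None):
    p,T=tgt(x,y,z,yaw,tilt); g=np.random.default_rng(seed); sols=[]
    def f(q):
        P,r=fk(q,K,S); return np.r_[(P-p)*5,(r.inv()*T).as_rotvec(),(0 if q0 is None else .002)*(q-(q if q0 is None else q0))]
    for i in range(n):
        s=least_squares(f,q0 if (i==0 and q0 is not None) else g.uniform(lo,hi),bounds=(lo,hi),max_nfev=60)
        if np.abs(s.fun[:6]).max()<.012: sols.append(s.x)
    return sols
E
python3 - <<'E'
from ik import *
for y in(.187,-.14):
  for t in(.3,.45,.6,.75,1.0):
    for yaw in(0,np.pi):
      # yaw pi: tool x backwards, tilt negative => leans forward
      s=ik(.02,y,.03,yaw,t if yaw==0 else -t,n=20)
      print(y,t,round(yaw,1),len(s),[k.round(2).tolist() for k in s[:2]])
E
```

```text
[0.6715, 0.3293, -0.4284, 2.3475, -1.0446, 0.1064, -0.2115] [0.5111, -0.1508, 0.2071] [-2.9643, -0.0652, -0.7345]
0.187 0.3 0 0 []
0.187 0.3 3.1 9 [[-0.43, 0.71, -0.03, 2.14, 1.44, 0.12, -0.29], [-0.07, 0.79, -0.61, 2.13, 1.57, 0.53, -0.36]]
0.187 0.45 0 7 [[0.13, 1.01, -1.08, 2.23, 1.86, 1.04, 2.55], [-0.27, 0.74, -0.34, 2.22, 2.1, 0.45, 2.2]]
0.187 0.45 3.1 11 [[-0.34, 0.73, -0.22, 2.22, 2.18, 0.38, -1.04], [-0.18, 0.77, -0.48, 2.23, 2.02, 0.54, -0.85]]
0.187 0.6 0 7 [[0.14, 1.15, -1.22, 2.33, 2.03, 1.35, 2.43], [-0.41, 0.76, -0.19, 2.31, 2.48, 0.61, 1.76]]
0.187 0.6 3.1 11 [[-0.61, 0.76, 0.1, 2.31, 2.76, 0.5, -1.71], [-0.24, 0.8, -0.45, 2.32, 2.31, 0.74, -1.17]]
0.187 0.75 0 7 [[-0.47, 0.83, -0.17, 2.4, 2.58, 0.88, 1.59], [-1.23, 1.18, 1.12, 2.4, 3.73, 0.91, 0.11]]
0.187 0.75 3.1 12 [[-0.06, 1.02, -0.86, 2.41, 2.28, 1.27, -1.07], [-0.65, 0.83, 0.1, 2.4, 2.76, 0.79, -1.79]]
0.187 1.0 0 8 [[-0.86, 1.03, 0.32, 2.5, 2.8, 1.21, 1.04], [-1.17, 1.22, 0.85, 2.5, 3.14, 1.12, 0.5]]
0.187 1.0 3.1 12 [[-0.42, 1.04, -0.37, 2.51, 2.54, 1.49, -1.58], [-0.88, 1.04, 0.34, 2.5, 2.82, 1.2, -2.13]]
-0.14 0.3 0 0 []
-0.14 0.3 3.1 10 [[0.85, 1.1, -1.25, 2.18, 1.66, 0.94, 0.22], [0.36, 0.72, -0.29, 2.18, 1.79, 0.11, -0.01]]
-0.14 0.45 0 6 [[0.32, 0.72, -0.21, 2.26, 3.08, 0.26, 1.84], [-0.23, 0.79, 0.6, 2.28, 4.19, 0.59, 0.62]]
-0.14 0.45 3.1 13 [[0.85, 1.08, -1.18, 2.28, 1.95, 0.87, -0.03], [0.41, 0.74, -0.34, 2.26, 2.78, 0.29, -0.99]]
-0.14 0.6 0 6 [[0.38, 0.77, -0.27, 2.37, 3.14, 0.55, 1.83], [-0.47, 1.12, 1.18, 2.39, 4.18, 1.27, 0.52]]
-0.14 0.6 3.1 12 [[0.82, 1.04, -1.04, 2.38, 2.34, 0.84, -0.36], [0.45, 0.79, -0.38, 2.37, 3.01, 0.55, -1.17]]
-0.14 0.75 0 7 [[0.25, 0.83, -0.04, 2.46, 3.39, 0.89, 1.59], [-0.43, 1.24, 1.22, 2.48, 4.02, 1.54, 0.61]]
-0.14 0.75 3.1 12 [[0.75, 1.02, -0.84, 2.46, 2.75, 0.94, -0.72], [0.41, 0.85, -0.28, 2.46, 3.22, 0.86, -1.32]]
-0.14 1.0 0 0 []
-0.14 1.0 3.1 0 []
```

```bash
python3 - <<'E'
from ik import *
for x,y in((-.13,-.14),(-.07,-.14),(-.07,-.05),(-.07,.06),(-.07,.17)):
  for t in(.3,.45,.6,.75):
      s=ik(x,y,.035,np.pi,-t,n=14); s0=ik(x,y,.035,0,t,n=14)
      print(x,y,t,len(s),len(s0),[k.round(2).tolist() for k in s[:2]])
print("sweep")
for x in(.05,.08):
  for y in(-.2,-.06):
    for t in(.8,.95,1.1):
      s=ik(x,y,.03,np.pi,-t,n=14); print(x,y,t,len(s),[k.round(2).tolist() for k in s[:1]])
E
```

```text
[0.6715, 0.3293, -0.4284, 2.3475, -1.0446, 0.1064, -0.2115] [0.5111, -0.1508, 0.2071] [-2.9643, -0.0652, -0.7345]
-0.13 -0.14 0.3 7 4 [[0.55, 0.68, -0.44, 2.47, 2.53, 0.31, -0.7], [0.58, 0.69, -0.49, 2.47, 2.45, 0.33, -0.62]]
-0.13 -0.14 0.45 0 0 []
-0.13 -0.14 0.6 0 0 []
-0.13 -0.14 0.75 0 0 []
-0.07 -0.14 0.3 6 4 [[0.44, 0.68, -0.33, 2.35, 2.46, 0.19, -0.66], [0.55, 0.71, -0.5, 2.36, 2.16, 0.28, -0.35]]
-0.07 -0.14 0.45 6 4 [[0.51, 0.72, -0.41, 2.45, 2.87, 0.44, -1.03], [0.66, 0.78, -0.64, 2.46, 2.54, 0.51, -0.69]]
-0.07 -0.14 0.6 6 4 [[0.48, 0.78, -0.32, 2.56, 3.14, 0.73, -1.24], [0.62, 0.83, -0.55, 2.56, 2.92, 0.75, -1.0]]
-0.07 -0.14 0.75 0 0 []
-0.07 -0.05 0.3 6 4 [[0.19, 0.66, -0.28, 2.39, 2.5, 0.24, -0.91], [0.29, 0.69, -0.43, 2.39, 2.26, 0.31, -0.66]]
-0.07 -0.05 0.45 6 4 [[0.2, 0.7, -0.29, 2.5, 2.85, 0.51, -1.25], [0.39, 0.76, -0.59, 2.5, 2.51, 0.61, -0.9]]
-0.07 -0.05 0.6 0 0 []
-0.07 -0.05 0.75 0 0 []
-0.07 0.06 0.3 6 4 [[-0.08, 0.66, -0.25, 2.38, 2.3, 0.27, -0.96], [0.03, 0.69, -0.43, 2.38, 2.1, 0.37, -0.76]]
-0.07 0.06 0.45 6 4 [[-0.2, 0.69, -0.13, 2.49, 2.8, 0.5, -1.5]
[... 472 characters left out ...]
8 7 [[0.97, 1.16, -1.05, 2.38, 2.66, 0.91, -0.39]]
0.05 -0.2 0.95 7 [[0.99, 1.27, -1.04, 2.44, 2.9, 1.08, -0.45]]
0.05 -0.2 1.1 8 [[1.01, 1.38, -0.99, 2.48, 3.15, 1.22, -0.48]]
0.05 -0.06 0.8 7 [[0.47, 1.0, -0.72, 2.47, 2.78, 1.06, -0.95]]
0.05 -0.06 0.95 6 [[0.48, 1.13, -0.73, 2.54, 2.92, 1.37, -0.96]]
0.05 -0.06 1.1 0 []
0.08 -0.2 0.8 7 [[0.96, 1.19, -1.1, 2.32, 2.59, 0.9, -0.31]]
0.08 -0.2 0.95 6 [[0.95, 1.23, -1.0, 2.38, 2.91, 1.02, -0.51]]
0.08 -0.2 1.1 7 [[0.99, 1.38, -1.02, 2.42, 3.11, 1.17, -0.46]]
0.08 -0.06 0.8 7 [[0.48, 1.0, -0.74, 2.4, 2.74, 1.0, -0.9]]
0.08 -0.06 0.95 6 [[0.48, 1.11, -0.73, 2.47, 2.91, 1.28, -0.94]]
0.08 -0.06 1.1 6 [[0.48, 1.25, -0.71, 2.52, 3.08, 1.55, -0.93]]
```

```bash
cat > plan.py <<'E'
from ik import *
import sys
def rows(qs,ref=None):
    # rows relative to current measured pose; model bias removed at the start
    o=ctrl.get_obs(); C=R.from_rotvec(o["orientation"]); P0,r0=fk(o["q"],K,S)
    out=[]
    for q in qs:
        P,r=fk(q,K,S); d=r0.inv().apply(P-P0); v=(r0.inv()*r).as_rotvec()
        out.append((d*1e3,v,P))
    return out
E
python3 - <<'E'
from plan import *
c=ctrl.calibration("wrist");o=ctrl.get_obs()
print("cam in tool",R.from_rotvec(o["orientation"]).inv().apply(-c["R"].T@c["t"]-o["tool_pos"]).round(3))
q=o["q"]; best=[]
for s in ik(-.14,-.142,.2,np.pi,-.3,n=30): best.append((np.abs((s-q)/[2,2,3,3,3,3,3]).max(),s))
best.sort(key=lambda b:b[0])
for b in best[:3]: print(b[0],b[1].round(2))
g=best[0][1]; n=30
t=np.linspace(0,1,n+1)[1:]
qs=[q+(g-q)*(3*a*a-2*a**3)*1.0+np.array([0,-.25,0,-.2,0,.45,0])*np.sin(np.pi*a) for a in t]
pr=None
for k,(d,v,P) in enumerate(rows(qs)):
    dd=0 if pr is None else np.linalg.norm(d-pr); pr=d
    print(k,d.round(0),v.round(2),"world",P.round(3),"q5,6",qs[k][4:6].round(2),round(float(dd)))
E
```

```text
[0.6715, 0.3293, -0.4284, 2.3475, -1.0446, 0.1064, -0.2115] [0.5111, -0.1508, 0.2071] [-2.9643, -0.0652, -0.7345]
cam in tool [ 0.069 -0.    -0.165]
0.5272312274844873 [ 0.85  0.31 -0.75  2.38  0.54  0.27  1.25]
0.529595188914119 [ 0.86  0.32 -0.75  2.38  0.54  0.27  1.24]
0.5301011226603303 [ 0.78  0.3  -0.65  2.38  0.41  0.25  1.38]
0 [ 20. -10. -11.] [ 0.02  0.03 -0.02] world [ 0.523 -0.144  0.227] q5,6 [-1.04  0.15] 0
1 [ 38. -20. -23.] [ 0.05  0.06 -0.07] world [ 0.533 -0.134  0.246] q5,6 [-1.02  0.2 ] 24
2 [ 54. -32. -36.] [ 0.07  0.08 -0.13] world [ 0.54  -0.123  0.265] q5,6 [-1.    0.25] 23
3 [ 67. -44. -48.] [ 0.09  0.1  -0.21] world [ 0.545 -0.111  0.283] q5,6 [-0.97  0.3 ] 22
4 [ 77. -56. -61.] [ 0.11  0.12 -0.3 ] world [ 0.548 -0.099  0.3  ] q5,6 [-0.93  0.34] 20
5 [ 84. -67. -73.] [ 0.12  0.12 -0.41] world [ 0.547 -0.088  0.314] q5,6 [-0.88  0.39] 18
6 [ 87. -78. -84.] [ 0.13  0.13 -0.53] world [ 0.545 -0.079  0.325] q5,6 [-0.83  0.43] 16
7 [ 87. -87. -94.] [ 0.14  0.12 -0.66] world [ 0.54  -0.07   0.334] q5,6 [-0.77  0.47] 13
8 [  84.  -94. -102.] [ 0.15  0.11 -0.79] wo
[... 1271 characters left out ...]
1. -96.] [ 0.3  -0.31 -2.69] world [ 0.443 -0.149  0.281] q5,6 [0.32 0.55] 11
23 [-30.  -7. -87.] [ 0.31 -0.3  -2.79] world [ 0.444 -0.152  0.27 ] q5,6 [0.37 0.52] 11
24 [-34.  -7. -77.] [ 0.32 -0.29 -2.88] world [ 0.445 -0.153  0.259] q5,6 [0.42 0.48] 11
25 [-39.  -8. -66.] [ 0.33 -0.26 -2.96] world [ 0.446 -0.151  0.248] q5,6 [0.46 0.44] 12
26 [-44. -12. -55.] [ 0.33 -0.23 -3.03] world [ 0.446 -0.146  0.236] q5,6 [0.49 0.4 ] 13
27 [-49. -18. -43.] [ 0.33 -0.18 -3.07] world [ 0.447 -0.14   0.223] q5,6 [0.52 0.36] 14
28 [-55. -26. -33.] [ 0.31 -0.13 -3.1 ] world [ 0.447 -0.132  0.211] q5,6 [0.53 0.32] 15
29 [-60. -35. -22.] [ 0.3  -0.07 -3.11] world [ 0.446 -0.122  0.2  ] q5,6 [0.54 0.27] 15
```

```bash
python3 - <<'E'
from plan import *
o=ctrl.get_obs(); q=o["q"]
q0=np.array([.55,.68,-.44,2.47,2.53,.31,-.7])
g=ik(-.135,-.142,.09,np.pi,-.35,n=1,q0=q0)
print(g)
g=g[0]; n=30
np.save("g.npy",g)
t=np.linspace(0,1,n+1)[1:]
qs=[q+(g-q)*(3*a*a-2*a**3)+np.array([0,-.35,0,-.3,0,.4,0])*np.sin(np.pi*a) for a in t]
np.save("qs.npy",qs)
pr=None;pv=None
for k,(d,v,P) in enumerate(rows(qs)):
    dd=0 if pr is None else np.linalg.norm(d-pr); pr=d
    dv=0 if pv is None else np.degrees((R.from_rotvec(pv).inv()*R.from_rotvec(v)).magnitude());pv=v
    print(k,d.round(0),v.round(2),"world",P.round(2),"q5,6",qs[k][4:6].round(2),round(float(dd)),round(float(dv),1))
E
```

```text
[0.6715, 0.3293, -0.4284, 2.3475, -1.0446, 0.1064, -0.2115] [0.5111, -0.1508, 0.2071] [-2.9643, -0.0652, -0.7345]
[array([ 0.59960922,  0.54728488, -0.46107502,  2.4796696 ,  2.53268279,
        0.21146473, -0.69589795])]
0 [ 29.  -5. -16.] [ 0.01  0.05 -0.03] world [ 0.53 -0.15  0.24] q5,6 [-1.03  0.15] 0 0.0
1 [ 55. -11. -32.] [ 0.01  0.08 -0.08] world [ 0.54 -0.14  0.26] q5,6 [-1.    0.19] 31 3.5
2 [ 77. -18. -49.] [ 0.02  0.11 -0.14] world [ 0.56 -0.14  0.29] q5,6 [-0.94  0.23] 28 4.1
3 [ 93. -25. -65.] [ 0.02  0.13 -0.22] world [ 0.56 -0.13  0.31] q5,6 [-0.87  0.27] 24 4.8
4 [104. -31. -79.] [ 0.02  0.13 -0.32] world [ 0.56 -0.12  0.33] q5,6 [-0.78  0.31] 19 5.4
5 [109. -35. -92.] [ 0.01  0.12 -0.42] world [ 0.56 -0.12  0.34] q5,6 [-0.67  0.35] 15 6.1
6 [ 110.  -36. -103.] [-0.    0.09 -0.54] world [ 0.56 -0.12  0.35] q5,6 [-0.55  0.39] 11 6.7
7 [ 106.  -32. -113.] [-0.03  0.05 -0.65] world [ 0.55 -0.13  0.36] q5,6 [-0.42  0.42] 11 7.2
8 [ 100.  -23. -122.] [-0.05 -0.   -0.78] world [ 0.54 -0.14  0.36] q5,6 [-0.27  0.45] 14 7.7
9 [  92.   -9. -130.] [-0.09 -0.07 -0.9 ] world [ 0
[... 1172 characters left out ...]
0.] [-0.44 -0.71 -2.62] world [ 0.58 -0.29  0.32] q5,6 [2.04 0.46] 32 7.5
23 [ 98. 114. -41.] [-0.39 -0.66 -2.75] world [ 0.58 -0.27  0.29] q5,6 [2.16 0.44] 38 7.3
24 [ 76.  92. -12.] [-0.32 -0.59 -2.86] world [ 0.58 -0.24  0.25] q5,6 [2.27 0.4 ] 42 7.0
25 [47. 69. 14.] [-0.24 -0.5  -2.96] world [ 0.56 -0.22  0.21] q5,6 [2.36 0.37] 46 6.8
26 [13. 44. 38.] [-0.14 -0.4  -3.04] world [ 0.54 -0.2   0.18] q5,6 [2.43 0.33] 48 6.5
27 [-25.  19.  56.] [-0.02 -0.29 -3.09] world [ 0.52 -0.17  0.15] q5,6 [2.49 0.29] 49 6.3
28 [-66.  -6.  69.] [ 0.1  -0.18 -3.12] world [ 0.49 -0.15  0.12] q5,6 [2.52 0.25] 50 6.1
29 [-108.  -31.   77.] [ 0.22 -0.07 -3.12] world [ 0.45 -0.12  0.09] q5,6 [2.53 0.21] 49 6.1
```

Call:
drive_tool --series '[{"hand":30,"linear":[29,-5,-16],"rot":[0.01,0.05,-0.03]},{"hand":30,"linear":[55,-11,-32],"rot":[0.01,0.08,-0.08]},{"hand":30,"linear":[77,-18,-49],"rot":[0.02,0.11,-0.14]},{"hand":30,"linear":[93,-25,-65],"rot":[0.02,0.13,-0.22]},{"hand":30,"linear":[104,-31,-79],"rot":[0.02,0.13,-0.32]},{"hand":30,"linear":[109,-35,-92],"rot":[0.01,0.12,-0.42]},{"hand":30,"linear":[110,-36,-103],"rot":[0,0.09,-0.54]},{"hand":30,"linear":[106,-32,-113],"rot":[-0.03,0.05,-0.65]},{"hand":30,"linear":[100,-23,-122],"rot":[-0.05,0,-0.78]},{"hand":30,"linear":[92,-9,-130],"rot":[-0.09,-0.07,-0.9]}]'

```text
t: 6.15
tool_pos: [0.5314, -0.1528, 0.365]
orientation: [2.563, 1.274, 0.591]
ft_force: [-0.4, 0.1, -0.3]
gripper_width: 0.0299
grip_force: 0.0
```

```bash
cat > nxt.py <<'E'
from plan import *
import sys
qs=np.load("qs.npy"); a,b=int(sys.argv[1]),int(sys.argv[2])
print("q",ctrl.get_obs()["q"].round(2),"plan",qs[a-1].round(2))
for d,v,P in rows(qs[a:b]): print(d.round(0).astype(int).tolist(),v.round(2).tolist(),P.round(2))
E
python3 nxt.py 10 20
```

```text
[0.4167, 0.0802, -0.201, 2.1184, -0.1383, 0.4942, -0.3215] [0.5314, -0.1528, 0.365] [2.5635, 1.274, 0.5909]
q [ 0.42  0.08 -0.2   2.12 -0.14  0.49 -0.32] plan [ 0.65  0.08 -0.44  2.12 -0.12  0.48 -0.34]
[-25, 10, -7] [-0.02, -0.07, -0.12] [ 0.52 -0.17  0.37]
[-47, 19, -12] [-0.04, -0.15, -0.25] [ 0.51 -0.19  0.37]
[-69, 31, -17] [-0.05, -0.24, -0.38] [ 0.51 -0.22  0.37]
[-90, 46, -22] [-0.06, -0.32, -0.51] [ 0.5  -0.24  0.38]
[-108, 63, -25] [-0.08, -0.41, -0.64] [ 0.51 -0.27  0.39]
[-121, 81, -27] [-0.1, -0.48, -0.78] [ 0.51 -0.29  0.39]
[-130, 99, -26] [-0.11, -0.55, -0.92] [ 0.52 -0.3   0.4 ]
[-133, 114, -21] [-0.12, -0.6, -1.06] [ 0.53 -0.32  0.4 ]
[-131, 125, -11] [-0.13, -0.63, -1.21] [ 0.54 -0.32  0.39]
[-125, 131, 3] [-0.14, -0.65, -1.35] [ 0.56 -0.32  0.38]
```

Tracking matches the plan well.

Call:
drive_tool --series '[{"hand":30,"linear":[-25,10,-7],"rot":[-0.02,-0.07,-0.12]},{"hand":30,"linear":[-47,19,-12],"rot":[-0.04,-0.15,-0.25]},{"hand":30,"linear":[-69,31,-17],"rot":[-0.05,-0.24,-0.38]},{"hand":30,"linear":[-90,46,-22],"rot":[-0.06,-0.32,-0.51]},{"hand":30,"linear":[-108,63,-25],"rot":[-0.08,-0.41,-0.64]},{"hand":30,"linear":[-121,81,-27],"rot":[-0.1,-0.48,-0.78]},{"hand":30,"linear":[-130,99,-26],"rot":[-0.11,-0.55,-0.92]},{"hand":30,"linear":[-133,114,-21],"rot":[-0.12,-0.6,-1.06]},{"hand":30,"linear":[-131,125,-11],"rot":[-0.13,-0.63,-1.21]},{"hand":30,"linear":[-125,131,3],"rot":[-0.14,-0.65,-1.35]}]'

```text
t: 7.15
tool_pos: [0.5585, -0.3309, 0.3769]
orientation: [1.112, 2.041, -0.371]
ft_force: [0.3, 0.1, 0.1]
gripper_width: 0.0298
grip_force: 0.0
```

```bash
python3 nxt.py 20 30 ; python3 - <<'E'
from plan import *
q=ctrl.get_obs()["q"]; g=np.load("g.npy"); n=13
# replan: straight to goal, fast descent at end only
h=ik(-.15,-.142,.2,np.pi,-.35,n=1,q0=g)[0]; print(h.round(2))
t=np.linspace(0,1,n+1)[1:]
qs=[q+(h-q)*a+np.array([0,-.1,0,0,0,.1,0])*np.sin(np.pi*a) for a in t]
np.save("qs.npy",qs)
for d,v,P in rows(qs): print(d.round(0).astype(int).tolist(),v.round(2).tolist(),P.round(2))
E
```

```text
[0.264, 0.1685, -0.0716, 2.2098, 1.5071, 0.4921, -0.5368] [0.5585, -0.3309, 0.3769] [1.1118, 2.0411, -0.3709]
q [ 0.26  0.17 -0.07  2.21  1.51  0.49 -0.54] plan [ 0.62  0.19 -0.45  2.19  1.61  0.53 -0.57]
[-15, 23, 19] [-0.09, -0.05, -0.14] [ 0.57 -0.32  0.37]
[5, 37, 31] [-0.14, -0.04, -0.27] [ 0.58 -0.3   0.35]
[33, 49, 42] [-0.19, -0.03, -0.39] [ 0.58 -0.29  0.32]
[68, 59, 50] [-0.25, 0.01, -0.5] [ 0.58 -0.27  0.29]
[109, 64, 57] [-0.3, 0.06, -0.59] [ 0.58 -0.24  0.25]
[154, 65, 60] [-0.36, 0.12, -0.68] [ 0.56 -0.22  0.21]
[202, 60, 60] [-0.41, 0.19, -0.75] [ 0.54 -0.2   0.18]
[251, 51, 55] [-0.46, 0.28, -0.8] [ 0.52 -0.17  0.15]
[298, 38, 47] [-0.5, 0.37, -0.84] [ 0.49 -0.15  0.12]
[342, 21, 34] [-0.53, 0.47, -0.85] [ 0.45 -0.12  0.09]
[0.264, 0.1685, -0.0716, 2.2098, 1.5071, 0.4921, -0.5368] [0.5585, -0.3309, 0.3769] [1.1118, 2.0411, -0.3709]
[ 1.12  0.41 -1.12  2.42  1.06  0.34  0.71]
[14, -6, -4] [0.01, 0.03, -0.07] [ 0.52 -0.3   0.36]
[29, -12, -7] [0.01, 0.05, -0.15] [ 0.51 -0.29  0.35]
[45, -17, -11] [0.01, 0.08, -0.22] [ 0.5  -0.29  0.34]
[63, -20, -13] [-0.0, 0.12, -0.3] [ 0.49 -0.28  0.33]
[82, -23, -14] [-0.01, 0.16, -0.37] [ 0.48 -0.27  0.31]
[104, -24, -15] [-0.04, 0.2, -0.45] [ 0.47 -0.25  0.3 ]
[127, -23, -15] [-0.07, 0.25, -0.52] [ 0.47 -0.24  0.28]
[152, -20, -15] [-0.12, 0.29, -0.6] [ 0.46 -0.22  0.26]
[178, -16, -17] [-0.18, 0.34, -0.66] [ 0.45 -0.21  0.25]
[203, -11, -20] [-0.25, 0.39, -0.72] [ 0.45 -0.19  0.23]
[227, -4, -26] [-0.34, 0.43, -0.77] [ 0.44 -0.17  0.22]
[248, 4, -34] [-0.43, 0.46, -0.82] [ 0.44 -0.14  0.21]
[265, 13, -45] [-0.53, 0.47, -0.85] [ 0.44 -0.12  0.2 ]
```

```bash
cat > to.py <<'E'
# usage: to.py n bump_q2 bump_q6 q0(7) x y z tilt -> joint path of n rows
from plan import *
a=[float(v) for v in sys.argv[1:]]
q=ctrl.get_obs()["q"]; n=int(a[0]); q0=np.array(a[3:10])
g=ik(a[10],a[11],a[12],np.pi,-a[13],n=1,q0=q0)
print("goal",g[0].round(2) if g else None)
qs=[q+(g[0]-q)*t+np.array([0,a[1],0,0,0,a[2],0])*np.sin(np.pi*t) for t in np.linspace(0,1,n+1)[1:]]
np.save("qs.npy",qs)
for d,v,P in rows(qs): print(d.round(0).astype(int).tolist(),v.round(2).tolist(),P.round(3))
E
python3 to.py 13 -.12 .15 .4 .7 -.25 2.5 2.8 .4 -1 -.14 -.142 .06 .4
```

```text
[0.264, 0.1685, -0.0716, 2.2098, 1.5071, 0.4921, -0.5368] [0.5585, -0.3309, 0.3769] [1.1118, 2.0411, -0.3709]
goal [ 0.56  0.63 -0.4   2.55  2.91  0.39 -1.04]
[1, -9, 4] [0.01, -0.03, -0.07] [ 0.53  -0.314  0.364]
[3, -14, 7] [0.01, -0.06, -0.14] [ 0.526 -0.319  0.36 ]
[6, -17, 11] [0.01, -0.09, -0.21] [ 0.525 -0.321  0.355]
[13, -15, 17] [-0.01, -0.1, -0.28] [ 0.527 -0.319  0.346]
[26, -10, 24] [-0.04, -0.11, -0.35] [ 0.53  -0.314  0.332]
[45, -3, 34] [-0.07, -0.1, -0.42] [ 0.533 -0.304  0.311]
[73, 6, 44] [-0.12, -0.07, -0.49] [ 0.536 -0.29   0.284]
[108, 15, 55] [-0.18, -0.03, -0.56] [ 0.535 -0.271  0.251]
[151, 22, 64] [-0.24, 0.04, -0.62] [ 0.531 -0.248  0.213]
[201, 26, 70] [-0.31, 0.12, -0.68] [ 0.52  -0.221  0.172]
[255, 27, 70] [-0.39, 0.21, -0.74] [ 0.502 -0.19   0.131]
[311, 23, 65] [-0.47, 0.32, -0.79] [ 0.477 -0.157  0.093]
[366, 16, 52] [-0.55, 0.43, -0.84] [ 0.446 -0.122  0.06 ]
```

```bash
python3 - <<'E'
s=open("fk.py").read()
s=s.replace('(o["q"],o["tool_pos"],o["orientation"])]','''([.6715,.3293,-.4284,2.3475,-1.0446,.1064,-.2115],[.5111,-.1508,.2071],[-2.9643,-.0652,-.7345]),
([.4167,.0802,-.201,2.1184,-.1383,.4942,-.3215],[.5314,-.1528,.365],[2.5635,1.274,.5909]),
([.264,.1685,-.0716,2.2098,1.5071,.4921,-.5368],[.5585,-.3309,.3769],[1.1118,2.0411,-.3709]),
(o["q"],o["tool_pos"],o["orientation"])]''')
open("fk.py","w").write(s)
E
python3 fk.py; python3 - <<'E'
from fk import *
# variants: extra offset after wrist, and f applied before/after
r=least_squares(res,[-.08,.27,.5,.45,.34,0,0,0,1.49],args=((-1,-1,-1,-1),))
print(r.x.round(4)); print(res(r.x,(-1,-1,-1,-1)).reshape(-1,6).round(3))
E
```

```text
[0.264, 0.1685, -0.0716, 2.2098, 1.5071, 0.4921, -0.5368] [0.5585, -0.3309, 0.3769] [1.1118, 2.0411, -0.3709]
0.0073269803341215745 (-1, -1, -1, -1) [-0.075  0.304  0.685  0.454  0.412 -0.06   0.006 -0.027  1.505] 0.05612279699977884
0.007326980334121616 (-1, -1, -1, -1) [-0.075  0.304  0.685  0.454  0.412 -0.06   0.006 -0.027  1.505] 0.05612280019943185
0.007326980334125372 (-1, -1, -1, -1) [-0.075  0.304  0.685  0.454  0.412 -0.06   0.006 -0.027  1.505] 0.05612278256508749
[0.264, 0.1685, -0.0716, 2.2098, 1.5071, 0.4921, -0.5368] [0.5585, -0.3309, 0.3769] [1.1118, 2.0411, -0.3709]
[-0.0742  0.3032  0.6877  0.454   0.4154 -0.0631  0.0056 -0.0278  1.5057]
[[ 0.01  -0.005  0.004 -0.    -0.    -0.009]
 [-0.004  0.011  0.002 -0.008 -0.006 -0.013]
 [ 0.006  0.031  0.     0.003 -0.003 -0.008]
 [ 0.031 -0.01   0.004  0.035 -0.004 -0.   ]
 [ 0.042  0.041 -0.006  0.018  0.028 -0.001]
 [-0.027  0.004 -0.001 -0.055  0.006  0.016]
 [-0.027  0.005 -0.002 -0.055  0.006  0.016]]
```

```bash
python3 - <<'E'
from fk import *
s=(-1,-1,-1,-1)
def res2(k):
    out=[]
    for q,p,v in D[:6]:
        qq=np.array(q,float); qq[1:6]+=k[9:14]
        P,r=fk(qq,k[:9],s); out+=list((P-p)*3)+list((r.inv()*R.from_rotvec(v)).as_rotvec())
    return np.r_[out,np.array(k[9:14])*.005]
r=least_squares(res2,[-.08,.27,.5,.45,.34,0,0,0,1.49,0,0,0,0,0])
print(r.x.round(4).tolist()); print(res2(r.x)[:-5].reshape(-1,6).round(3))
E
```

```text
[0.264, 0.1685, -0.0716, 2.2098, 1.5071, 0.4921, -0.5368] [0.5585, -0.3309, 0.3769] [1.1118, 2.0411, -0.3709]
[-0.0884, 0.3014, 0.6898, 0.4561, 0.4166, -0.0973, 0.0033, -0.0261, 1.5278, 0.0469, -0.02, -0.0353, 0.0313, -0.01]
[[-0.013 -0.01   0.002 -0.001  0.013 -0.011]
 [-0.014 -0.008  0.005  0.007 -0.007 -0.017]
 [-0.003  0.038 -0.002  0.004  0.002  0.004]
 [ 0.019 -0.01   0.01   0.023 -0.007 -0.004]
 [ 0.029  0.033 -0.01   0.017  0.031  0.003]
 [-0.02   0.015 -0.004 -0.038 -0.     0.025]]
```

Call:
drive_tool --series '[{"hand":30,"linear":[1,-9,4],"rot":[0.01,-0.03,-0.07]},{"hand":30,"linear":[3,-14,7],"rot":[0.01,-0.06,-0.14]},{"hand":30,"linear":[6,-17,11],"rot":[0.01,-0.09,-0.21]},{"hand":30,"linear":[13,-15,17],"rot":[-0.01,-0.1,-0.28]},{"hand":30,"linear":[26,-10,24],"rot":[-0.04,-0.11,-0.35]},{"hand":30,"linear":[45,-3,34],"rot":[-0.07,-0.1,-0.42]},{"hand":30,"linear":[73,6,44],"rot":[-0.12,-0.07,-0.49]},{"hand":30,"linear":[108,15,55],"rot":[-0.18,-0.03,-0.56]},{"hand":30,"linear":[108,15,55],"rot":[-0.18,-0.03,-0.56]},{"hand":30,"linear":[108,15,55],"rot":[-0.18,-0.03,-0.56]}]'

```text
t: 8.15
tool_pos: [0.562, -0.2905, 0.2619]
orientation: [0.421, 2.284, -0.462]
ft_force: [0.3, -0.3, -0.2]
gripper_width: 0.0297
grip_force: 0.0
```

```bash
sed -i 's/^o=ctrl.get_obs(); print.*/o=ctrl.get_obs(); print("q",o["q"].round(2).tolist(),"p",o["tool_pos"].round(4).tolist(),"t",o["t"])/' fk.py; python3 to.py 6 -.05 .03 .4 .7 -.25 2.5 2.8 .4 -1 -.14 -.142 .06 .4; python3 go.py r -.14 -.142 .06 3.1416 -.4;python3 -c "
from ik import *
o=ctrl.get_obs();P,r=fk(o['q'],K,S);print(P-o['tool_pos'],(r.inv()*R.from_rotvec(o['orientation'])).as_rotvec())"
```

```text
q [0.38, 0.34, -0.2, 2.42, 2.41, 0.57, -0.9] p [0.562, -0.2905, 0.2619] t 8.15
goal [ 0.56  0.63 -0.4   2.55  2.91  0.39 -1.04]
[20, 19, 3] [-0.06, 0.02, -0.05] [ 0.534 -0.254  0.231]
[45, 40, 7] [-0.13, 0.06, -0.1] [ 0.528 -0.234  0.206]
[78, 63, 10] [-0.2, 0.11, -0.14] [ 0.517 -0.212  0.174]
[120, 87, 12] [-0.29, 0.18, -0.19] [ 0.501 -0.185  0.137]
[169, 113, 9] [-0.39, 0.26, -0.22] [ 0.477 -0.155  0.097]
[221, 137, -1] [-0.5, 0.36, -0.26] [ 0.446 -0.122  0.06 ]
lin [251.1 138.6 -15. ] rot [-0.435  0.389 -0.268] t 8.15
q [0.38, 0.34, -0.2, 2.42, 2.41, 0.57, -0.9] p [0.562, -0.2905, 0.2619] t 8.15
[-0.02504391  0.01898534 -0.00957139] [-0.05942705 -0.01865372  0.02644352]
```

Call:
drive_tool --series '[{"hand":25,"linear":[42,23,-2],"rot":[-0.07,0.065,-0.045]},{"hand":25,"linear":[84,46,-5],"rot":[-0.145,0.13,-0.09]},{"hand":25,"linear":[126,69,-8],"rot":[-0.22,0.195,-0.135]},{"hand":25,"linear":[168,92,-10],"rot":[-0.29,0.26,-0.18]},{"hand":25,"linear":[210,115,-13],"rot":[-0.36,0.325,-0.225]},{"hand":25,"linear":[251,139,-15],"rot":[-0.435,0.39,-0.268]},{"hand":25,"linear":[251,139,-15],"rot":[-0.435,0.39,-0.268]},{"hand":25,"linear":[251,139,-15],"rot":[-0.435,0.39,-0.268]},{"hand":25,"linear":[251,139,-15],"rot":[-0.435,0.39,-0.268]},{"hand":25,"linear":[251,139,-15],"rot":[-0.435,0.39,-0.268]}]'

```text
t: 9.15
tool_pos: [0.4457, -0.1253, 0.0575]
orientation: [-0.015, 2.755, 0.004]
ft_force: [1.0, 1.5, 0.2]
gripper_width: 0.025
grip_force: 0.0
```

```bash
python3 -c "
from ik import *"; python3 go.py r -.14 -.142 .03 3.1416 -.35; python3 go.py r -.05 -.142 .03 3.1416 -.45;python3 go.py r .01 -.142 .03 3.1416 -.7
```

```text
q [1.0, 0.95, -1.3, 2.56, 1.89, 0.91, -0.14] p [0.4457, -0.1253, 0.0575] t 9.15
lin [ 9.8  3.  25.7] rot [-0.001  0.037 -0.005] t 9.15
lin [-73.5   3.5  59.7] rot [-0.001 -0.063 -0.005] t 9.15
lin [-129.1    3.7   82.4] rot [-0.002 -0.313 -0.004] t 9.15
```

```bash
cat > wp.py <<'E'
# wp.py hand  n:x,y,z,tilt[,yaw]  ... rack mm / rad: prints rows
import sys,numpy as np
from station import ctrl
from scipy.spatial.transform import Rotation as R
RK=np.array([.584,.022,.016])
o=ctrl.get_obs(); C=R.from_rotvec(o["orientation"]); p0=o["tool_pos"]
Z=R.from_euler('z',RK[2])
pr=Z.inv().apply(p0-[RK[0],RK[1],0])*1e3
w=Z.inv()*C; zz=w.apply([0,0,1]); xx=w.apply([1,0,0]); tilt=np.arctan2(zz[0],-zz[2]); yaw=np.arctan2(-xx[1],-xx[0])
print("now rack",pr.round(1),"tilt",round(tilt,3),"yaw",round(yaw,3),"t",round(o["t"],2),"F",o["ft_force"].round(1),"q",o["q"].round(2).tolist())
cur=np.r_[pr,tilt,yaw]
for a in sys.argv[1:]:
    n,b=a.split(':'); b=[float(k) for k in b.split(',')]; b=np.array(b+[0]*(5-len(b))); n=int(n)
    for k in range(1,n+1):
        s=cur+(b-cur)*k/n
        T=Z*R.from_euler('z',np.pi+s[4])*R.from_euler('x',np.pi)*R.from_euler('y',-s[3])
        p=Z.apply(s[:3]/1e3)+[RK[0],RK[1],0]
        print((C.inv().apply(p-p0)*1e3).round(1).tolist(),(C.inv()*T).as_rotvec().round(3).tolist())
    cur=b
E
python3 wp.py 2:-124,-144,24,.36 8:-30,-144,22,.5
```

```text
now rack [-140.7 -145.    57.5] tilt 0.387 yaw -0.005 t 9.15 F [1.  1.5 0.2] q [1.0, 0.95, -1.3, 2.56, 1.89, 0.91, -0.14]
[-1.4, 0.6, 18.7] [-0.0, 0.014, -0.002]
[-2.8, 1.1, 37.3] [-0.001, 0.027, -0.005]
[-13.5, 1.2, 42.0] [-0.001, 0.01, -0.005]
[-24.3, 1.2, 46.7] [-0.001, -0.008, -0.005]
[-35.1, 1.3, 51.3] [-0.001, -0.025, -0.005]
[-45.9, 1.3, 56.0] [-0.001, -0.043, -0.005]
[-56.7, 1.4, 60.7] [-0.001, -0.06, -0.005]
[-67.5, 1.4, 65.3] [-0.002, -0.078, -0.005]
[-78.3, 1.5, 70.0] [-0.002, -0.095, -0.005]
[-89.0, 1.6, 74.7] [-0.002, -0.113, -0.005]
```

Call:
drive_tool --series '[{"hand":25,"linear":[-1.4,0.6,18.7],"rot":[0,0.014,-0.002]},{"hand":25,"linear":[-2.8,1.1,37.3],"rot":[0,0.027,-0.005]},{"hand":25,"linear":[-13.5,1.2,42],"rot":[0,0.01,-0.005]},{"hand":25,"linear":[-24.3,1.2,46.7],"rot":[0,-0.008,-0.005]},{"hand":25,"linear":[-35.1,1.3,51.3],"rot":[0,-0.025,-0.005]},{"hand":25,"linear":[-45.9,1.3,56],"rot":[0,-0.043,-0.005]},{"hand":25,"linear":[-56.7,1.4,60.7],"rot":[0,-0.06,-0.005]},{"hand":25,"linear":[-67.5,1.4,65.3],"rot":[0,-0.078,-0.005]},{"hand":25,"linear":[-78.3,1.5,70],"rot":[0,-0.095,-0.005]},{"hand":25,"linear":[-89,1.6,74.7],"rot":[0,-0.113,-0.005]}]'

```text
t: 10.15
tool_pos: [0.56, -0.1181, 0.0256]
orientation: [-0.031, 2.631, 0.007]
ft_force: [-0.9, -0.1, 1.5]
gripper_width: 0.0249
grip_force: 0.7
```

```bash
python3 wp.py 8:14,-144,22,.7 2:14,-144,22,.7; python3 - <<'E'
from ov import *
cv2.imwrite("pics/t2.png",ctrl.read_camera("top")[100:300,200:440].repeat(3,0).repeat(3,1))
E
```

```text
now rack [ -26.3 -139.7   25.6] tilt 0.51 yaw 0.008 t 10.15 F [-0.9 -0.1  1.5] q [0.92, 1.09, -1.23, 2.42, 2.08, 0.98, -0.13]
[-4.2, -0.6, 2.9] [-0.0, -0.024, 0.001]
[-8.3, -1.1, 5.7] [0.0, -0.047, 0.002]
[-12.5, -1.7, 8.6] [0.001, -0.071, 0.003]
[-16.7, -2.3, 11.4] [0.001, -0.095, 0.003]
[-20.8, -2.9, 14.3] [0.002, -0.119, 0.004]
[-25.0, -3.4, 17.1] [0.002, -0.142, 0.005]
[-29.2, -4.0, 20.0] [0.003, -0.166, 0.006]
[-33.3, -4.6, 22.8] [0.004, -0.19, 0.006]
[-33.3, -4.6, 22.8] [0.004, -0.19, 0.006]
[-33.3, -4.6, 22.8] [0.004, -0.19, 0.006]
```

View pics/t2.png

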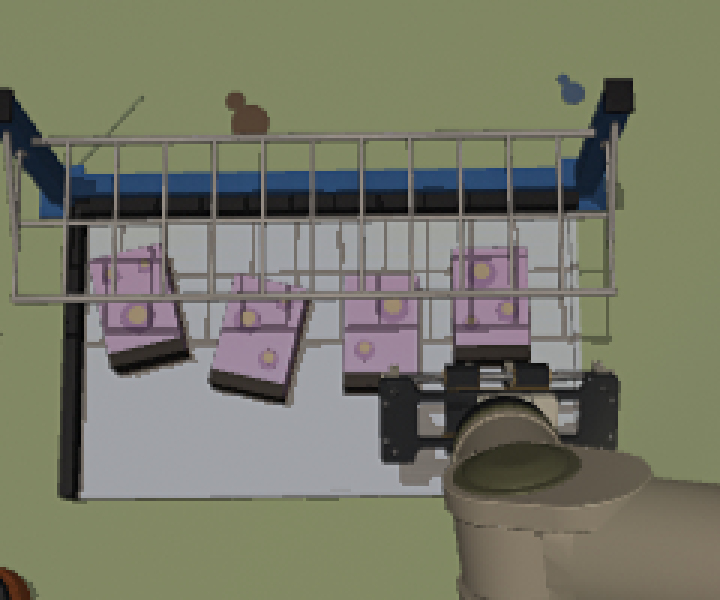

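Block d is being pushed back square (at about (490,300) in the 3x crop), and the other blocks haven't moved. I'll keep going with more tilt.

Call:
drive_tool --series '[{"hand":25,"linear":[-4.2,-0.3,2.9],"rot":[0,-0.024,0]},{"hand":25,"linear":[-8.3,-0.6,5.7],"rot":[0,-0.047,-0.002]},{"hand":25,"linear":[-12.5,-1,8.6],"rot":[0,-0.071,-0.004]},{"hand":25,"linear":[-16.7,-1.4,11.4],"rot":[0,-0.095,-0.006]},{"hand":25,"linear":[-20.8,-1.4,14.3],"rot":[0,-0.119,-0.008]},{"hand":25,"linear":[-25,-1.4,17.1],"rot":[0,-0.142,-0.008]},{"hand":25,"linear":[-29.2,-1.4,20],"rot":[0,-0.166,-0.008]},{"hand":25,"linear":[-33.3,-1.4,22.8],"rot":[0,-0.19,-0.008]},{"hand":25,"linear":[-33.3,-1.4,22.8],"rot":[0,-0.19,-0.008]},{"hand":25,"linear":[-33.3,-1.4,22.8],"rot":[0,-0.19,-0.008]}]'

```text
t: 11.2
tool_pos: [0.5992, -0.1185, 0.0217]
orientation: [-0.039, 2.443, 0.008]
ft_force: [-0.1, 0.2, 0.2]
gripper_width: 0.0248
grip_force: 0.0
```

```bash
python3 wp.py 8:22,-141,24,.7 2:22,-141,24,.7
```

```text
now rack [  13.  -140.7   21.7] tilt 0.698 yaw 0.018 t 11.2 F [-0.1  0.2  0.2] q [0.92, 1.21, -1.24, 2.45, 2.37, 1.13, -0.23]
[-1.0, -0.1, 0.5] [-0.005, -0.0, 0.002]
[-2.1, -0.1, 1.0] [-0.003, -0.0, 0.003]
[-3.1, -0.2, 1.5] [-0.002, -0.001, 0.005]
[-4.2, -0.2, 2.0] [-0.0, -0.001, 0.007]
[-5.2, -0.3, 2.5] [0.001, -0.001, 0.009]
[-6.3, -0.3, 3.0] [0.003, -0.001, 0.01]
[-7.3, -0.4, 3.5] [0.004, -0.002, 0.012]
[-8.4, -0.5, 4.0] [0.005, -0.002, 0.014]
[-8.4, -0.5, 4.0] [0.005, -0.002, 0.014]
[-8.4, -0.5, 4.0] [0.005, -0.002, 0.014]
```

Call:
drive_tool --series '[{"hand":25,"linear":[-1,-0.1,0.5],"rot":[0,0,0.003]},{"hand":25,"linear":[-2.1,-0.1,1],"rot":[0,0,0.006]},{"hand":25,"linear":[-3.1,-0.2,1.5],"rot":[0,0,0.01]},{"hand":25,"linear":[-4.2,-0.2,2],"rot":[0.005,0,0.014]},{"hand":25,"linear":[-5.2,-0.3,2.5],"rot":[0.005,0,0.014]},{"hand":25,"linear":[-6.3,-0.3,3],"rot":[0.005,0,0.014]},{"hand":25,"linear":[-7.3,-0.4,3.5],"rot":[0.005,0,0.014]},{"hand":25,"linear":[-8.4,-0.5,4],"rot":[0.005,0,0.014]},{"hand":25,"linear":[-8.4,-0.5,4],"rot":[0.005,0,0.014]},{"hand":25,"linear":[-8.4,-0.5,4],"rot":[0.005,0,0.014]}]'

```text
t: 12.2
tool_pos: [0.6034, -0.1179, 0.0225]
orientation: [-0.024, 2.45, 0.01]
ft_force: [-20.9, -0.9, 7.3]
gripper_width: 0.0248
grip_force: 10.2
```

```bash
python3 wp.py 4:18,-141,24,.7 6:-75,-145,60,.45; python3 wp.py 10:26,-141,24,.7|tail -1;python3 - <<'E'
from ov import *
i=ctrl.read_camera("top");cv2.imwrite("pics/t3.png",i)
c=ctrl.calibration("top")
a=overlay(i,c,210,410,130,280,4,[[RK[0]+.075+.00+.142*.018,RK[1]-.142+.001,.016,6]])
cv2.imwrite("pics/t3o.png",a)
E
```

```text
now rack [  17.1 -140.1   22.5] tilt 0.692 yaw 0.003 t 12.2 F [-20.9  -0.9   7.3] q [0.92, 1.21, -1.24, 2.44, 2.35, 1.12, -0.24]
[-0.4, -0.2, -0.2] [0.001, -0.002, 0.001]
[-0.8, -0.4, -0.3] [0.002, -0.004, 0.001]
[-1.2, -0.6, -0.5] [0.002, -0.006, 0.002]
[-1.6, -0.9, -0.6] [0.003, -0.008, 0.002]
[6.5, -1.5, -15.1] [0.003, 0.033, 0.002]
[14.6, -2.1, -29.6] [0.003, 0.075, 0.002]
[22.7, -2.7, -44.1] [0.003, 0.117, 0.002]
[30.8, -3.3, -58.6] [0.003, 0.158, 0.002]
[39.0, -3.9, -73.2] [0.003, 0.2, 0.002]
[47.1, -4.5, -87.7] [0.003, 0.242, 0.003]
[-7.8, -0.9, 4.5] [0.003, -0.008, 0.002]
```

View pics/t3o.png

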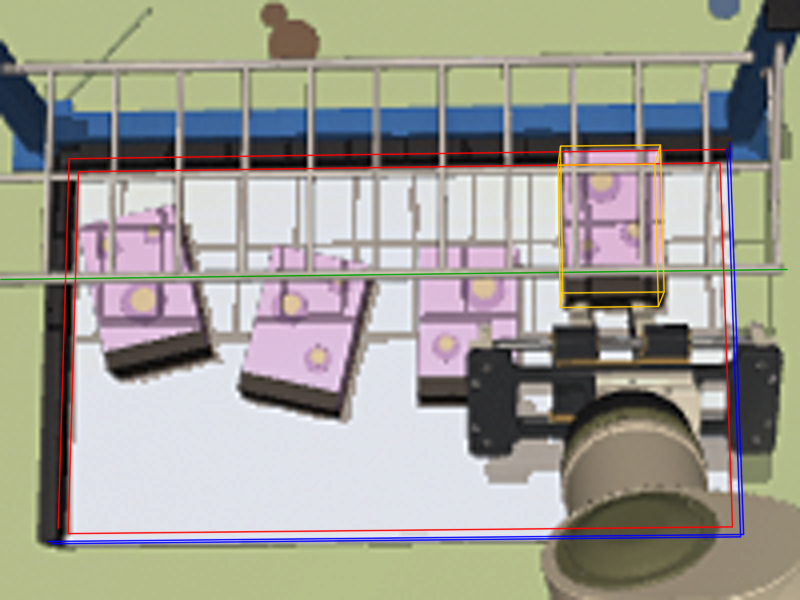

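Block d is home (21 N reaction at TCP rack x ≈ 17) and square, and it lies behind the gripper at (610,230) in the crop. Next is R, the third block, which is square with its front at rack x ≈ -42.

```bash
python3 wp.py 2:-15,-141,24,.6 4:-80,-125,48,.42 4:-66,-47,24,.42
```

```text
now rack [  17.2 -140.2   22.5] tilt 0.692 yaw 0.003 t 12.25 F [-21.3  -0.7   7. ] q [0.92, 1.21, -1.24, 2.44, 2.35, 1.12, -0.24]
[11.9, -0.4, -10.8] [0.002, 0.046, 0.001]
[23.8, -0.7, -21.7] [0.003, 0.092, 0.002]
[32.5, 3.3, -36.6] [0.003, 0.137, 0.002]
[41.2, 7.4, -51.6] [0.003, 0.182, 0.002]
[49.8, 11.5, -66.6] [0.002, 0.227, 0.002]
[58.5, 15.5, -81.6] [0.002, 0.272, 0.003]
[59.6, 35.0, -74.7] [0.002, 0.272, 0.003]
[60.7, 54.5, -67.8] [0.002, 0.272, 0.003]
[61.8, 74.0, -60.8] [0.002, 0.272, 0.003]
[62.9, 93.5, -53.9] [0.002, 0.272, 0.003]
```

Call:
drive_tool --series '[{"hand":25,"linear":[14,-0.4,-12],"rot":[0,0.046,0]},{"hand":25,"linear":[27,-0.7,-24],"rot":[0,0.092,0]},{"hand":25,"linear":[35.5,3.3,-39],"rot":[0,0.137,0]},{"hand":25,"linear":[44,7.4,-54],"rot":[0,0.182,0]},{"hand":25,"linear":[53,11.5,-69],"rot":[0,0.227,0]},{"hand":25,"linear":[61.5,15.5,-84],"rot":[0,0.272,0]},{"hand":25,"linear":[62.6,35,-77],"rot":[0,0.272,0]},{"hand":25,"linear":[63.7,54.5,-70],"rot":[0,0.272,0]},{"hand":25,"linear":[64.8,74,-63],"rot":[0,0.272,0]},{"hand":25,"linear":[65.9,93.5,-56],"rot":[0,0.272,0]}]'

```text
t: 13.25
tool_pos: [0.521, -0.026, 0.0249]
orientation: [-0.021, 2.713, 0.004]
ft_force: [1.5, -0.3, 0.0]
gripper_width: 0.0253
grip_force: 0.0
```

```bash
python3 wp.py 8:7,-48,22,.68 2:12,-48,22,.7
```

```text
now rack [-63.8 -46.9  24.9] tilt 0.428 yaw -0.0 t 13.25 F [ 1.5 -0.3  0. ] q [0.68, 1.05, -1.24, 2.49, 1.96, 1.07, -0.36]
[-7.9, -0.1, 4.0] [-0.0, -0.031, -0.0]
[-15.8, -0.3, 8.0] [-0.0, -0.063, -0.0]
[-23.7, -0.4, 12.0] [-0.0, -0.094, -0.0]
[-31.6, -0.5, 16.0] [-0.0, -0.126, -0.0]
[-39.5, -0.6, 20.0] [-0.0, -0.157, -0.0]
[-47.4, -0.8, 24.1] [-0.001, -0.189, -0.0]
[-55.3, -0.9, 28.1] [-0.001, -0.22, -0.0]
[-63.2, -1.0, 32.1] [-0.001, -0.252, -0.0]
[-65.5, -1.0, 33.1] [-0.001, -0.262, -0.0]
[-67.7, -1.0, 34.2] [-0.001, -0.272, -0.0]
```

Call:
drive_tool --series '[{"hand":25,"linear":[-7.9,0,4],"rot":[0,-0.031,0]},{"hand":25,"linear":[-15.8,0,8],"rot":[0,-0.063,0]},{"hand":25,"linear":[-23.7,0,12],"rot":[0,-0.094,0]},{"hand":25,"linear":[-31.6,-0.5,16],"rot":[0,-0.126,0]},{"hand":25,"linear":[-39.5,-0.6,20],"rot":[0,-0.157,0]},{"hand":25,"linear":[-47.4,-0.8,24],"rot":[0,-0.189,0]},{"hand":25,"linear":[-55.3,-0.9,28],"rot":[0,-0.22,0]},{"hand":25,"linear":[-63.2,-1,32],"rot":[0,-0.252,0]},{"hand":25,"linear":[-65.5,-1,33],"rot":[0,-0.262,0]},{"hand":25,"linear":[-67.7,-1,34],"rot":[0,-0.272,0]}]'

```text
t: 14.25
tool_pos: [0.596, -0.0263, 0.0218]
orientation: [-0.02, 2.443, 0.007]
ft_force: [-0.3, -1.0, -0.3]
gripper_width: 0.0251
grip_force: 0.2
```

```bash
python3 wp.py 7:20.5,-48,23,.7 3:20.5,-48,23,.7
```

```text
now rack [ 11.3 -48.5  21.8] tilt 0.699 yaw 0.0 t 14.25 F [-0.3 -1.  -0.3] q [0.66, 1.19, -1.21, 2.5, 2.33, 1.3, -0.48]
[-1.1, 0.1, 0.7] [0.0, -0.0, 0.0]
[-2.2, 0.1, 1.4] [0.0, -0.0, 0.0]
[-3.4, 0.2, 2.2] [0.0, -0.0, 0.0]
[-4.5, 0.3, 2.9] [0.0, -0.001, 0.0]
[-5.6, 0.4, 3.6] [0.0, -0.001, 0.0]
[-6.7, 0.4, 4.3] [0.0, -0.001, 0.0]
[-7.8, 0.5, 5.0] [0.0, -0.001, 0.0]
[-7.8, 0.5, 5.0] [0.0, -0.001, 0.0]
[-7.8, 0.5, 5.0] [0.0, -0.001, 0.0]
[-7.8, 0.5, 5.0] [0.0, -0.001, 0.0]
```

Call:
drive_tool --series '[{"hand":25,"linear":[-1.1,0,0.7],"rot":[0,0,0]},{"hand":25,"linear":[-2.2,0,1.4],"rot":[0,0,0]},{"hand":25,"linear":[-3.4,0,2.2],"rot":[0,0,0]},{"hand":25,"linear":[-4.5,0,2.9],"rot":[0,0,0]},{"hand":25,"linear":[-5.6,0,3.6],"rot":[0,0,0]},{"hand":25,"linear":[-6.7,0,4.3],"rot":[0,0,0]},{"hand":25,"linear":[-7.8,0,5],"rot":[0,0,0]},{"hand":25,"linear":[-7.8,0,5],"rot":[0,0,0]},{"hand":25,"linear":[-7.8,0,5],"rot":[0,0,0]},{"hand":25,"linear":[-7.8,0,5],"rot":[0,0,0]}]'

```text
t: 15.25
tool_pos: [0.6016, -0.0265, 0.0221]
orientation: [-0.024, 2.448, 0.007]
ft_force: [-17.8, -2.1, 8.8]
gripper_width: 0.0253
grip_force: 8.8
```

```bash
python3 wp.py 2:-15,-48,24,.6 4:-84,-30,54,.42 4:-76,62,24,.42
```

```text
now rack [ 16.8 -48.8  22.1] tilt 0.694 yaw 0.004 t 15.25 F [-17.8  -2.1   8.8] q [0.67, 1.19, -1.21, 2.48, 2.33, 1.28, -0.46]
[11.6, 0.4, -10.9] [0.0, 0.047, 0.001]
[23.2, 0.9, -21.8] [0.001, 0.094, 0.003]
[31.7, 5.4, -38.6] [0.001, 0.139, 0.003]
[40.2, 10.0, -55.3] [0.001, 0.184, 0.003]
[48.6, 14.5, -72.1] [0.001, 0.229, 0.003]
[57.1, 19.1, -88.9] [0.001, 0.274, 0.003]
[60.3, 42.1, -81.8] [0.001, 0.274, 0.003]
[63.4, 65.1, -74.8] [0.001, 0.274, 0.003]
[66.6, 88.1, -67.7] [0.001, 0.274, 0.003]
[69.8, 111.1, -60.6] [0.001, 0.274, 0.003]
```

Call:
drive_tool --series '[{"hand":25,"linear":[14,0.4,-12],"rot":[0,0.047,0]},{"hand":25,"linear":[26,0.9,-24],"rot":[0,0.094,0]},{"hand":25,"linear":[34.5,5.4,-40.5],"rot":[0,0.139,0]},{"hand":25,"linear":[43,10,-57],"rot":[0,0.184,0]},{"hand":25,"linear":[51.5,14.5,-74],"rot":[0,0.229,0]},{"hand":25,"linear":[60,19,-91],"rot":[0,0.274,0]},{"hand":25,"linear":[63,42,-84],"rot":[0,0.274,0]},{"hand":25,"linear":[66,65,-77],"rot":[0,0.274,0]},{"hand":25,"linear":[69.5,88,-70],"rot":[0,0.274,0]},{"hand":25,"linear":[72.5,111,-63],"rot":[0,0.274,0]}]'

```text
t: 16.25
tool_pos: [0.5077, 0.0841, 0.0246]
orientation: [-0.022, 2.716, 0.005]
ft_force: [0.7, -0.5, -0.4]
gripper_width: 0.0248
grip_force: 0.0
```

```bash
python3 wp.py 10:5,62,22,.67
```

```text
now rack [-75.3  63.3  24.6] tilt 0.426 yaw -0.0 t 16.25 F [ 0.7 -0.5 -0.4] q [0.38, 1.04, -1.23, 2.5, 1.91, 1.17, -0.62]
[-7.2, -0.1, 3.6] [0.0, -0.024, -0.0]
[-14.4, -0.3, 7.1] [0.0, -0.049, -0.0]
[-21.6, -0.4, 10.7] [0.0, -0.073, -0.0]
[-28.8, -0.5, 14.2] [0.0, -0.098, -0.0]
[-36.0, -0.7, 17.8] [0.0, -0.122, -0.0]
[-43.2, -0.8, 21.3] [0.0, -0.147, -0.0]
[-50.4, -0.9, 24.9] [0.0, -0.171, -0.0]
[-57.6, -1.1, 28.4] [0.0, -0.195, -0.0]
[-64.8, -1.2, 32.0] [0.0, -0.22, -0.0]
[-72.0, -1.3, 35.5] [0.0, -0.244, -0.0]
```

Call:
drive_tool --series '[{"hand":25,"linear":[-7.2,0,3.6],"rot":[0,-0.024,0]},{"hand":25,"linear":[-14.4,0,7.1],"rot":[0,-0.049,0]},{"hand":25,"linear":[-21.6,0,10.7],"rot":[0,-0.073,0]},{"hand":25,"linear":[-28.8,-0.5,14.2],"rot":[0,-0.098,0]},{"hand":25,"linear":[-36,-0.7,17.8],"rot":[0,-0.122,0]},{"hand":25,"linear":[-43.2,-0.8,21.3],"rot":[0,-0.147,0]},{"hand":25,"linear":[-50.4,-0.9,24.9],"rot":[0,-0.171,0]},{"hand":25,"linear":[-57.6,-1.1,28.4],"rot":[0,-0.195,0]},{"hand":25,"linear":[-64.8,-1.2,32],"rot":[0,-0.22,0]},{"hand":25,"linear":[-72,-1.3,35.5],"rot":[0,-0.244,0]}]'

```text
t: 17.25
tool_pos: [0.588, 0.0833, 0.0222]
orientation: [-0.02, 2.471, 0.007]
ft_force: [-1.2, 0.3, 1.2]
gripper_width: 0.0252
grip_force: 0.7
```

```bash
python3 wp.py 8:20,62,23,.7 2:20,62,23,.7
```

```text
now rack [ 4.9 61.3 22.2] tilt 0.67 yaw 0.0 t 17.25 F [-1.2  0.3  1.2] q [0.36, 1.14, -1.16, 2.48, 2.21, 1.37, -0.7]
[-1.5, 0.1, 1.1] [0.0, -0.004, 0.0]
[-3.1, 0.2, 2.2] [0.0, -0.007, 0.0]
[-4.6, 0.3, 3.3] [0.0, -0.011, 0.0]
[-6.2, 0.4, 4.3] [0.0, -0.015, 0.0]
[-7.7, 0.5, 5.4] [0.001, -0.019, 0.0]
[-9.2, 0.5, 6.5] [0.001, -0.022, 0.0]
[-10.8, 0.6, 7.6] [0.001, -0.026, 0.0]
[-12.3, 0.7, 8.7] [0.001, -0.03, 0.0]
[-12.3, 0.7, 8.7] [0.001, -0.03, 0.0]
[-12.3, 0.7, 8.7] [0.001, -0.03, 0.0]
```

Call:
drive_tool --series '[{"hand":25,"linear":[-1.5,0,1.1],"rot":[0,-0.004,0]},{"hand":25,"linear":[-3.1,0,2.2],"rot":[0,-0.007,0]},{"hand":25,"linear":[-4.6,0,3.3],"rot":[0,-0.011,0]},{"hand":25,"linear":[-6.2,0,4.3],"rot":[0,-0.015,0]},{"hand":25,"linear":[-7.7,0,5.4],"rot":[0,-0.019,0]},{"hand":25,"linear":[-9.2,0,6.5],"rot":[0,-0.022,0]},{"hand":25,"linear":[-10.8,0,7.6],"rot":[0,-0.026,0]},{"hand":25,"linear":[-12.3,0,8.7],"rot":[0,-0.03,0]},{"hand":25,"linear":[-12.3,0,8.7],"rot":[0,-0.03,0]},{"hand":25,"linear":[-12.3,0,8.7],"rot":[0,-0.03,0]}]'

```text
t: 18.25
tool_pos: [0.5994, 0.0835, 0.0221]
orientation: [-0.025, 2.447, 0.009]
ft_force: [-16.8, -1.6, 8.7]
gripper_width: 0.025
grip_force: 8.3
```

```bash
python3 wp.py 2:-15,62,24,.6 4:-66,85,54,.42 4:-52,164,24,.42
```

```text
now rack [16.4 61.2 22.1] tilt 0.694 yaw 0.004 t 18.25 F [-16.8  -1.6   8.7] q [0.36, 1.15, -1.15, 2.47, 2.25, 1.37, -0.69]
[11.5, 0.5, -10.8] [0.001, 0.047, 0.002]
[22.9, 0.9, -21.6] [0.002, 0.094, 0.004]
[27.9, 6.7, -35.5] [0.002, 0.139, 0.004]
[32.9, 12.5, -49.4] [0.002, 0.184, 0.004]
[37.8, 18.3, -63.3] [0.002, 0.229, 0.004]
[42.8, 24.1, -77.2] [0.002, 0.274, 0.004]
[44.9, 43.9, -69.2] [0.002, 0.274, 0.004]
[46.9, 63.6, -61.1] [0.002, 0.274, 0.004]
[48.9, 83.3, -53.1] [0.002, 0.274, 0.004]
[51.0, 103.1, -45.0] [0.002, 0.274, 0.004]
```

Call:
drive_tool --series '[{"hand":25,"linear":[14,0.5,-12],"rot":[0,0.047,0]},{"hand":25,"linear":[26,0.9,-24],"rot":[0,0.094,0]},{"hand":25,"linear":[31,6.7,-38],"rot":[0,0.139,0]},{"hand":25,"linear":[36,12.5,-52],"rot":[0,0.184,0]},{"hand":25,"linear":[41,18.3,-65.5],"rot":[0,0.229,0]},{"hand":25,"linear":[46,24,-79],"rot":[0,0.274,0]},{"hand":25,"linear":[48,44,-71],"rot":[0,0.274,0]},{"hand":25,"linear":[50,63.6,-63],"rot":[0,0.274,0]},{"hand":25,"linear":[52,83,-55],"rot":[0,0.274,0]},{"hand":25,"linear":[54,103,-47],"rot":[0,0.274,0]}]'

```text
t: 19.25
tool_pos: [0.5299, 0.1859, 0.0239]
orientation: [-0.022, 2.716, 0.005]
ft_force: [0.0, 0.0, 0.5]
gripper_width: 0.0247
grip_force: 0.0
```

```bash
python3 wp.py 10:9,164,22,.68
```

```text
now rack [-51.5 164.8  23.9] tilt 0.426 yaw -0.0 t 19.25 F [0.  0.  0.5] q [0.17, 1.04, -1.2, 2.37, 1.83, 1.18, -0.67]
[-5.4, -0.1, 2.7] [-0.0, -0.025, -0.0]
[-10.9, -0.2, 5.3] [-0.0, -0.051, -0.0]
[-16.3, -0.2, 8.0] [-0.0, -0.076, -0.0]
[-21.7, -0.3, 10.7] [-0.0, -0.102, -0.0]
[-27.1, -0.4, 13.3] [-0.0, -0.127, -0.0]
[-32.6, -0.5, 16.0] [-0.0, -0.153, -0.0]
[-38.0, -0.5, 18.7] [-0.0, -0.178, -0.0]
[-43.4, -0.6, 21.4] [-0.0, -0.203, -0.0]
[-48.9, -0.7, 24.0] [-0.0, -0.229, -0.0]
[-54.3, -0.8, 26.7] [-0.0, -0.254, -0.0]
```

Call:
drive_tool --series '[{"hand":25,"linear":[-5.4,0,2.7],"rot":[0,-0.025,0]},{"hand":25,"linear":[-10.9,0,5.3],"rot":[0,-0.051,0]},{"hand":25,"linear":[-16.3,0,8],"rot":[0,-0.076,0]},{"hand":25,"linear":[-21.7,0,10.7],"rot":[0,-0.102,0]},{"hand":25,"linear":[-27.1,0,13.3],"rot":[0,-0.127,0]},{"hand":25,"linear":[-32.6,0,16],"rot":[0,-0.153,0]},{"hand":25,"linear":[-38,0,18.7],"rot":[0,-0.178,0]},{"hand":25,"linear":[-43.4,0,21.4],"rot":[0,-0.203,0]},{"hand":25,"linear":[-48.9,0,24],"rot":[0,-0.229,0]},{"hand":25,"linear":[-54.3,0,26.7],"rot":[0,-0.254,0]}]'

```text
t: 20.25
tool_pos: [0.5903, 0.1862, 0.022]
orientation: [-0.02, 2.461, 0.007]
ft_force: [-0.9, 0.2, 0.0]
gripper_width: 0.0252
grip_force: 0.4
```

```bash
python3 wp.py 8:19.5,164.5,23,.7 2:19.5,164.5,23,.7
```

```text
now rack [  8.9 164.1  22. ] tilt 0.681 yaw 0.0 t 20.25 F [-0.9  0.2  0. ] q [0.11, 1.11, -1.11, 2.41, 2.13, 1.39, -0.83]
[-1.1, 0.0, 0.7] [0.0, -0.002, 0.0]
[-2.2, 0.1, 1.5] [0.0, -0.005, 0.0]
[-3.3, 0.1, 2.2] [0.0, -0.007, 0.0]
[-4.4, 0.2, 2.9] [0.0, -0.01, 0.0]
[-5.5, 0.2, 3.7] [0.0, -0.012, 0.0]
[-6.6, 0.3, 4.4] [0.0, -0.014, 0.0]
[-7.7, 0.3, 5.1] [0.0, -0.017, 0.0]
[-8.8, 0.4, 5.9] [0.0, -0.019, 0.0]
[-8.8, 0.4, 5.9] [0.0, -0.019, 0.0]
[-8.8, 0.4, 5.9] [0.0, -0.019, 0.0]
```

Call:
drive_tool --series '[{"hand":25,"linear":[-1.1,0,0.7],"rot":[0,-0.002,0]},{"hand":25,"linear":[-2.2,0,1.5],"rot":[0,-0.005,0]},{"hand":25,"linear":[-3.3,0,2.2],"rot":[0,-0.007,0]},{"hand":25,"linear":[-4.4,0,2.9],"rot":[0,-0.01,0]},{"hand":25,"linear":[-5.5,0,3.7],"rot":[0,-0.012,0]},{"hand":25,"linear":[-6.6,0,4.4],"rot":[0,-0.014,0]},{"hand":25,"linear":[-7.7,0,5.1],"rot":[0,-0.017,0]},{"hand":25,"linear":[-8.8,0,5.9],"rot":[0,-0.019,0]},{"hand":25,"linear":[-8.8,0,5.9],"rot":[0,-0.019,0]},{"hand":25,"linear":[-8.8,0,5.9],"rot":[0,-0.019,0]}]'

```text
t: 21.25
tool_pos: [0.5964, 0.1892, 0.022]
orientation: [-0.029, 2.45, 0.016]
ft_force: [-16.1, 6.5, 1.4]
gripper_width: 0.0252
grip_force: 8.1
```

```bash
python3 wp.py 2:-15,164,24,.6 2:-50,130,60,.5 6:-50,-170,75,.6;python3 - <<'E'
from ik import *
for x,y in((-.05,-.21),(.06,-.21),(.075,-.21),(.075,-.06)):
  for t in(.7,.8,.9,1.0):
    s=ik(x,y,.03,np.pi,-t,n=1,q0=np.array([.95,1.2,-1.1,2.4,2.6,.95,-.3])); print(x,y,t,[k.round(2).tolist() for k in s])
E
```

```text
now rack [ 15.1 167.   22. ] tilt 0.691 yaw 0.006 t 21.25 F [-16.1   6.5   1.4] q [0.12, 1.12, -1.11, 2.4, 2.14, 1.39, -0.82]
[11.0, -1.4, -10.4] [0.007, 0.045, 0.002]
[21.9, -2.8, -20.8] [0.008, 0.091, 0.005]
[24.0, -19.5, -45.9] [0.008, 0.141, 0.005]
[26.1, -36.3, -71.1] [0.008, 0.191, 0.005]
[24.7, -86.3, -73.5] [0.008, 0.174, 0.005]
[23.3, -136.3, -75.8] [0.008, 0.158, 0.005]
[22.0, -186.3, -78.2] [0.008, 0.141, 0.005]
[20.6, -236.3, -80.5] [0.008, 0.124, 0.005]
[19.2, -286.2, -82.9] [0.008, 0.108, 0.005]
[17.8, -336.2, -85.2] [0.008, 0.091, 0.005]
q [0.12, 1.12, -1.11, 2.4, 2.14, 1.39, -0.82] p [0.5964, 0.1892, 0.022] t 21.25
-0.05 -0.21 0.7 [[1.08, 1.14, -1.09, 2.51, 2.56, 0.92, -0.32]]
-0.05 -0.21 0.8 [[1.02, 1.11, -0.9, 2.56, 2.9, 0.98, -0.58]]
-0.05 -0.21 0.9 []
-0.05 -0.21 1.0 []
0.06 -0.21 0.7 [[0.97, 1.12, -1.07, 2.3, 2.45, 0.79, -0.24]]
0.06 -0.21 0.8 [[1.0, 1.2, -1.11, 2.35, 2.61, 0.91, -0.3]]
0.06 -0.21 0.9 [[1.03, 1.29, -1.13, 2.39, 2.76, 1.01, -0.32]]
0.06 -0.21 1.0 [[1.05, 1.38, -1.13, 2.43, 2.9, 1.11, -0.32]]
0.075 -0.21 0.7 [[0.95, 1.12, -1.07, 2.27, 2.43, 0.78, -0.23]]
0.075 -0.21 0.8 [[0.99, 1.2, -1.11, 2.32, 2.59, 0.89, -0.29]]
0.075 -0.21 0.9 [[1.02, 1.28, -1.13, 2.36, 2.74, 0.99, -0.31]]
0.075 -0.21 1.0 [[1.04, 1.37, -1.13, 2.4, 2.89, 1.09, -0.32]]
0.075 -0.06 0.7 [[0.66, 1.15, -1.14, 2.36, 2.37, 1.09, -0.44]]
0.075 -0.06 0.8 [[0.67, 1.23, -1.14, 2.42, 2.52, 1.23, -0.5]]
0.075 -0.06 0.9 [[0.66, 1.31, -1.14, 2.47, 2.66, 1.37, -0.52]]
0.075 -0.06 1.0 [[0.66, 1.4, -1.13, 2.51, 2.8, 1.51, -0.51]]
```

Call:
drive_tool --series '[{"hand":25,"linear":[14,0,-12],"rot":[0,0.045,0]},{"hand":25,"linear":[25,0,-24],"rot":[0,0.091,0]},{"hand":10,"linear":[28,-15,-48],"rot":[0,0.141,0]},{"hand":0,"linear":[30,-40,-72],"rot":[0,0.16,0]},{"hand":0,"linear":[29,-88,-74],"rot":[0,0.16,0]},{"hand":0,"linear":[28,-136,-76],"rot":[0,0.158,0]},{"hand":0,"linear":[26,-186,-78],"rot":[0,0.141,0]},{"hand":0,"linear":[24,-236,-80],"rot":[0,0.124,0]},{"hand":0,"linear":[22,-286,-83],"rot":[0,0.108,0]},{"hand":0,"linear":[20,-336,-85],"rot":[0,0.091,0]}]'

```text
t: 22.25
tool_pos: [0.5358, -0.1529, 0.0755]
orientation: [-0.02, 2.533, 0.005]
ft_force: [2.1, -0.5, -1.2]
gripper_width: 0.0001
grip_force: 0.0
```

```bash
python3 wp.py 10:-40,-208,50,.8;python3 - <<'E'
from ov import *
i=ctrl.read_camera("top");cv2.imwrite("pics/t4.png",i)
c=ctrl.calibration("top"); rk=[.584,.022,.018]
B=lambda y:[*pl(rk,[[.075,y,0]])[0][:2],rk[2],6]
cv2.imwrite("pics/t4o.png",overlay(i,c,210,410,130,280,4,[],rk))
E
```

```text
now rack [ -51.  -174.1   75.5] tilt 0.608 yaw 0.0 t 22.25 F [ 2.1 -0.5 -1.2] q [0.99, 0.92, -1.14, 2.49, 2.28, 0.82, -0.3]
[0.6, -3.4, 2.7] [-0.001, -0.019, 0.0]
[1.1, -6.8, 5.5] [-0.001, -0.038, 0.0]
[1.7, -10.2, 8.2] [-0.001, -0.058, 0.0]
[2.2, -13.6, 10.9] [-0.001, -0.077, 0.0]
[2.8, -17.0, 13.6] [-0.001, -0.096, 0.0]
[3.3, -20.3, 16.4] [-0.001, -0.115, 0.0]
[3.9, -23.7, 19.1] [-0.001, -0.134, 0.0]
[4.5, -27.1, 21.8] [-0.001, -0.153, 0.0]
[5.0, -30.5, 24.6] [-0.001, -0.173, 0.0]
[5.6, -33.9, 27.3] [-0.001, -0.192, 0.0]
```

View pics/t4o.png

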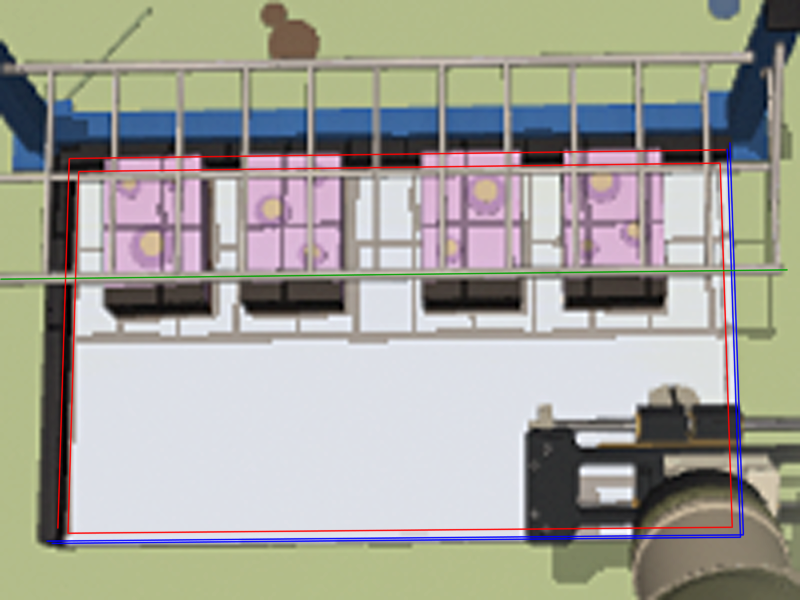

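All four blocks are home and square, with fronts at about v=310 in the crop. The gaps left to right are about 20, 23, 50 and 27 mm. Next I'll insert the closed fingers to the right of d under the shelf and sweep left.

```bash
python3 wp.py 4:-15,-209,42,.78 6:80,-209,27,.98
```

```text
now rack [ -53.8 -186.4   74.3] tilt 0.606 yaw -0.012 t 22.3 F [-0.5 -5.4 -0.3] q [1.01, 0.92, -1.13, 2.49, 2.28, 0.82, -0.3]
[-3.4, -5.4, 12.2] [-0.009, -0.043, -0.002]
[-6.8, -10.9, 24.5] [-0.011, -0.087, -0.005]
[-10.2, -16.3, 36.7] [-0.013, -0.13, -0.007]
[-13.7, -21.8, 49.0] [-0.015, -0.173, -0.009]
[-25.2, -21.5, 60.1] [-0.015, -0.207, -0.009]
[-36.8, -21.2, 71.1] [-0.016, -0.24, -0.008]
[-48.4, -20.9, 82.2] [-0.016, -0.273, -0.008]
[-60.0, -20.7, 93.3] [-0.016, -0.307, -0.008]
[-71.6, -20.4, 104.4] [-0.016, -0.34, -0.008]
[-83.2, -20.1, 115.5] [-0.016, -0.373, -0.007]
```

Call:
drive_tool --series '[{"hand":0,"linear":[-3.4,-12,12],"rot":[0,-0.043,0]},{"hand":0,"linear":[-7,-24,24],"rot":[0,-0.087,0]},{"hand":0,"linear":[-10.5,-36,36],"rot":[0,-0.13,0]},{"hand":0,"linear":[-14.5,-37,48],"rot":[0,-0.173,0]},{"hand":0,"linear":[-26,-37,59],"rot":[0,-0.207,0]},{"hand":0,"linear":[-38,-37,70],"rot":[0,-0.24,0]},{"hand":0,"linear":[-49.5,-37,81],"rot":[0,-0.273,0]},{"hand":0,"linear":[-61,-37,92],"rot":[0,-0.307,0]},{"hand":0,"linear":[-72.5,-37,103],"rot":[0,-0.34,0]},{"hand":0,"linear":[-84,-37,114],"rot":[0,-0.373,0]}]'

```text
t: 23.3
tool_pos: [0.6713, -0.1855, 0.0294]
orientation: [-0.017, 2.16, 0.008]
ft_force: [0.3, -0.6, -0.5]
gripper_width: 0.0004
grip_force: 0.0
```

```bash
python3 wp.py 10:80,-110,26,.98
```

```text
now rack [  84.  -208.8   29.4] tilt 0.981 yaw -0.0 t 23.3 F [ 0.3 -0.6 -0.5] q [1.04, 1.32, -1.14, 2.36, 2.82, 1.08, -0.28]
[0.5, 9.9, -0.2] [-0.001, 0.0, -0.0]
[1.0, 19.8, -0.3] [-0.001, 0.0, -0.0]
[1.5, 29.7, -0.5] [-0.001, 0.0, -0.0]
[2.0, 39.5, -0.6] [-0.001, 0.001, -0.0]
[2.5, 49.4, -0.8] [-0.001, 0.001, -0.0]
[3.1, 59.3, -0.9] [-0.001, 0.001, -0.0]
[3.6, 69.2, -1.1] [-0.001, 0.001, -0.0]
[4.1, 79.1, -1.2] [-0.001, 0.001, -0.0]
[4.6, 89.0, -1.4] [-0.001, 0.001, -0.0]
[5.1, 98.8, -1.5] [-0.001, 0.001, -0.0]
```

Call:
drive_tool --series '[{"hand":0,"linear":[0.5,10,0],"rot":[0,0,0]},{"hand":0,"linear":[1,20,0],"rot":[0,0,0]},{"hand":0,"linear":[1.5,30,0],"rot":[0,0,0]},{"hand":0,"linear":[2,40,0],"rot":[0,0,0]},{"hand":0,"linear":[2.5,50,0],"rot":[0,0,0]},{"hand":0,"linear":[3,60,0],"rot":[0,0,0]},{"hand":0,"linear":[3.5,70,0],"rot":[0,0,0]},{"hand":0,"linear":[4,80,0],"rot":[0,0,0]},{"hand":0,"linear":[4.5,90,0],"rot":[0,0,0]},{"hand":0,"linear":[5,100,0],"rot":[0,0,0]}]'

```text
t: 24.3
tool_pos: [0.6661, -0.0846, 0.0253]
orientation: [-0.017, 2.162, 0.009]
ft_force: [0.3, -3.7, 1.7]
gripper_width: 0.0006
grip_force: 1.7
```

```bash
python3 wp.py 1:80,-66,27,.98; python3 -c "
import cv2;from station import ctrl
cv2.imwrite('pics/t5.png',ctrl.read_camera('top'))"
```

```text
now rack [  80.4 -107.9   25.3] tilt 0.98 yaw 0.0 t 24.3 F [ 0.3 -3.7  1.7] q [0.82, 1.37, -1.17, 2.45, 2.76, 1.38, -0.36]
[-1.2, 41.9, -1.3] [-0.0, -0.0, 0.0]
```

Call:
drive_tool --series '[{"hand":0,"linear":[0,5,0],"rot":[0,0,0]},{"hand":0,"linear":[0,10,-0.3],"rot":[0,0,0]},{"hand":0,"linear":[0,15,-0.6],"rot":[0,0,0]},{"hand":0,"linear":[0,20,-0.9],"rot":[0,0,0]},{"hand":0,"linear":[0,25,-1.2],"rot":[0,0,0]},{"hand":0,"linear":[0,29,-1.3],"rot":[0,0,0]},{"hand":0,"linear":[0,33,-1.3],"rot":[0,0,0]},{"hand":0,"linear":[0,36,-1.3],"rot":[0,0,0]},{"hand":0,"linear":[0,38,-1.3],"rot":[0,0,0]},{"hand":0,"linear":[0,38,-1.3],"rot":[0,0,0]}]'

```text
t: 25.35
tool_pos: [0.6644, -0.0466, 0.026]
orientation: [-0.018, 2.162, 0.01]
ft_force: [-0.0, 0.1, 0.0]
gripper_width: 0.0005
grip_force: 0.5
```

```bash
python3 wp.py 1:80,-60,27,.98
```

```text
now rack [ 79.3 -69.9  26. ] tilt 0.98 yaw 0.0 t 25.35 F [-0.   0.1  0. ] q [0.73, 1.38, -1.19, 2.47, 2.72, 1.48, -0.4]
[-1.2, 9.9, 0.1] [0.001, -0.0, 0.0]
```

Now the slow final squeeze to the left.

Call:
drive_tool --series '[{"hand":0,"linear":[-0.5,1.2,0],"rot":[0,0,0]},{"hand":0,"linear":[-0.5,2.4,0],"rot":[0,0,0]},{"hand":0,"linear":[-0.5,3.6,0],"rot":[0,0,0]},{"hand":0,"linear":[-0.5,4.8,0],"rot":[0,0,0]},{"hand":0,"linear":[-0.5,6,0],"rot":[0,0,0]},{"hand":0,"linear":[-0.5,7.2,0],"rot":[0,0,0]},{"hand":0,"linear":[-0.5,8.4,0],"rot":[0,0,0]},{"hand":0,"linear":[-0.5,9,0],"rot":[0,0,0]},{"hand":0,"linear":[-0.5,9,0],"rot":[0,0,0]},{"hand":0,"linear":[-0.5,9,0],"rot":[0,0,0]}]'

```text
t: 26.35
tool_pos: [0.6645, -0.038, 0.0264]
orientation: [-0.018, 2.162, 0.01]
ft_force: [0.7, -0.8, -0.7]
gripper_width: 0.0001
grip_force: 0.7
```

```bash
python3 wp.py 1:80,-54,27,.98
```

```text
now rack [ 79.6 -61.3  26.4] tilt 0.98 yaw 0.0 t 26.35 F [ 0.7 -0.8 -0.7] q [0.71, 1.38, -1.19, 2.47, 2.72, 1.5, -0.41]
[-0.7, 7.3, 0.1] [0.001, -0.0, 0.0]
```

Not against the stop yet, since the force is still about 0. I'll continue slowly.

Call:
drive_tool --series '[{"hand":0,"linear":[0,0.8,0],"rot":[0,0,0]},{"hand":0,"linear":[0,1.6,0],"rot":[0,0,0]},{"hand":0,"linear":[0,2.4,0],"rot":[0,0,0]},{"hand":0,"linear":[0,3.2,0],"rot":[0,0,0]},{"hand":0,"linear":[0,4,0],"rot":[0,0,0]},{"hand":0,"linear":[0,4.6,0],"rot":[0,0,0]},{"hand":0,"linear":[0,5,0],"rot":[0,0,0]},{"hand":0,"linear":[0,5,0],"rot":[0,0,0]},{"hand":0,"linear":[0,5,0],"rot":[0,0,0]},{"hand":0,"linear":[0,5,0],"rot":[0,0,0]}]'

```text
t: 27.35
tool_pos: [0.6646, -0.0361, 0.0261]
orientation: [-0.014, 2.162, 0.003]
ft_force: [-1.5, -12.6, 0.7]
gripper_width: 0.0001
grip_force: 6.0
```

```bash
python3 wp.py 1:80,-54,27,.98
```

```text
now rack [ 79.7 -59.4  26.1] tilt 0.98 yaw -0.0 t 27.35 F [ -1.5 -12.6   0.7] q [0.7, 1.39, -1.19, 2.47, 2.71, 1.51, -0.42]
[-0.9, 5.4, -0.3] [-0.006, -0.0, -0.0]
```

Call:
drive_tool --series '[{"hand":0,"linear":[0,-6,0],"rot":[0,0,0]},{"hand":0,"linear":[0,-16,0],"rot":[0,0,0]},{"hand":0,"linear":[5,-26,-10],"rot":[0,0.02,0]},{"hand":0,"linear":[14,-40,-25],"rot":[0,0.06,0]},{"hand":0,"linear":[23,-50,-40],"rot":[0,0.1,0]},{"hand":0,"linear":[32,-60,-55],"rot":[0,0.15,0]},{"hand":0,"linear":[41,-70,-70],"rot":[0,0.2,0]},{"hand":0,"linear":[50,-80,-85],"rot":[0,0.25,0]},{"hand":0,"linear":[58,-90,-100],"rot":[0,0.3,0]},{"hand":0,"linear":[66,-95,-112],"rot":[0,0.35,0]}]'

```text
t: 28.35
tool_pos: [0.534, -0.1314, 0.0344]
orientation: [-0.019, 2.515, 0.007]
ft_force: [-0.1, 0.1, 0.3]
gripper_width: 0.0004
grip_force: 0.0
```

```bash
python3 wp.py 1:-60,-200,75,.6;python3 - <<'E'
from ov import *
i=ctrl.read_camera("top");cv2.imwrite("pics/t6.png",i)
a=cv2.convertScaleAbs(cv2.resize(i[150:230,215:345],None,fx=6,fy=6,interpolation=cv2.INTER_CUBIC),alpha=1.6)
cv2.imwrite("pics/t6c.png",a)
E
```

```text
now rack [ -52.5 -152.5   34.4] tilt 0.627 yaw -0.001 t 28.35 F [-0.1  0.1  0.3] q [0.95, 1.1, -1.2, 2.54, 2.32, 1.06, -0.32]
[-17.7, -47.4, -37.3] [0.0, 0.027, -0.001]
```

View pics/t6c.png

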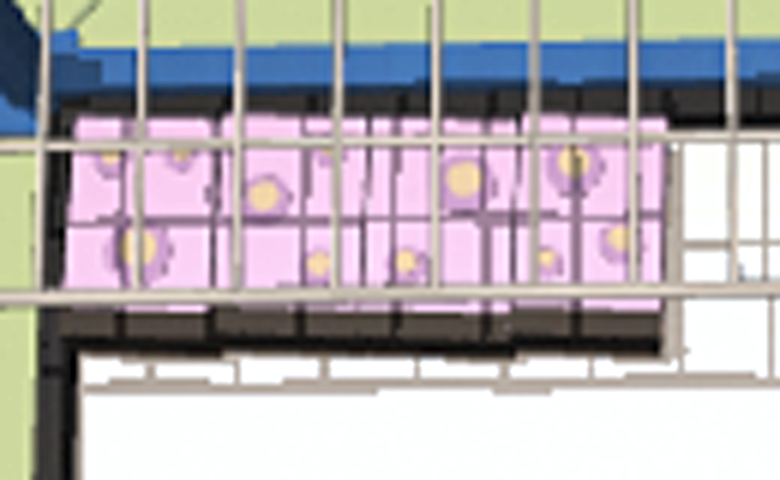

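The row looks tight with no gaps. I'll check numerically how square the fronts are, using the earlier pressed-home picture as the reference.

```bash
cat > fr.py <<'E'
from h import *
import sys
c=ctrl.calibration("top")
def edge(f):
    g=cv2.GaussianBlur(cv2.cvtColor(cv2.imread(f),cv2.COLOR_BGR2GRAY),(3,1),0).astype(float); out=[]
    for u in range(222,385):
        col=g[196:216,u]; m=col.min()
        if m>60: continue
        k=int(np.argmin(col)); 
        # threshold crossing below the dark front face
        th=80
        for j in range(k,19):
            if col[j]<th<=col[j+1]: out.append((u,196+j+(th-col[j])/(col[j+1]-col[j]))); break
    P=back(c,np.array(out),.006); return P
for f in sys.argv[1:]:
    P=edge(f); s=np.sin(.018);cc=np.cos(.018)
    x=(P[:,0]-.584)*cc+(P[:,1]-.022)*s; y=-(P[:,0]-.584)*s+(P[:,1]-.022)*cc
    print(f); print(" ".join(f"{a*1e3:.0f}:{b*1e3:.1f}" for a,b in zip(y[::3],x[::3])))
E
python3 fr.py pics/t4.png pics/t6.png
```

```text
pics/t4.png
221:35.0 190:21.1 182:20.3 174:20.9 166:21.0 158:21.9 150:21.8 141:22.2 133:22.3 106:29.6 98:22.5 90:22.1 82:22.0 74:21.9 65:22.2 57:22.3 49:22.7 41:22.9 -21:22.8 -29:22.7 -37:22.7 -46:22.9 -54:22.9 -62:22.8 -70:22.7 -78:22.6 -116:23.3 -124:23.3 -132:22.6 -140:22.5 -148:22.8 -156:22.7 -164:22.9 -172:22.8
pics/t6.png
220:21.3 212:22.2 204:21.9 196:20.9 188:20.3 179:20.2 171:19.9 163:19.8 155:21.3 147:22.4 139:21.8 130:21.8 122:21.5 114:21.0 106:20.7 98:20.4 90:20.4 82:20.1 73:20.0 65:19.5 57:19.4 49:18.5 41:18.0 33:17.8 25:18.0 17:20.4 9:20.3 0:19.9 -8:19.6 -16:19.4 -24:18.1 -32:18.0 -40:17.9
```

The sweep left each block rotated about 2°, with the fronts 2-4 mm out. I'll re-seat each one from the front, starting with d.

```bash
python3 wp.py 4:-10,-11,23,.7,.003 3:20,-11,23,.7,.003 2:20,-11,23,.7,.003 1:12,-11,23,.7,.003
```

```text
now rack [ -53.3 -153.1   35.1] tilt 0.625 yaw 0.0 t 28.4 F [-0.8 -0.1  2.8] q [0.95, 1.1, -1.2, 2.54, 2.31, 1.05, -0.31]
[-7.0, 35.5, 8.8] [-0.001, -0.019, -0.001]
[-14.0, 71.0, 17.5] [-0.002, -0.038, -0.001]
[-21.1, 106.6, 26.3] [-0.002, -0.056, -0.002]
[-28.1, 142.1, 35.0] [-0.003, -0.075, -0.002]
[-36.2, 142.1, 40.9] [-0.003, -0.075, -0.002]
[-44.3, 142.1, 46.7] [-0.003, -0.075, -0.002]
[-52.4, 142.1, 52.6] [-0.003, -0.075, -0.002]
[-52.4, 142.1, 52.6] [-0.003, -0.075, -0.002]
[-52.4, 142.1, 52.6] [-0.003, -0.075, -0.002]
[-45.9, 142.1, 47.9] [-0.003, -0.075, -0.002]
```

Call:
drive_tool --series '[{"hand":25,"linear":[-7,35.5,9],"rot":[-0.001,-0.019,-0.001]},{"hand":25,"linear":[-14,71,17.5],"rot":[-0.002,-0.038,-0.001]},{"hand":25,"linear":[-21,106.5,26],"rot":[-0.002,-0.056,-0.002]},{"hand":25,"linear":[-28,142,35],"rot":[-0.003,-0.075,-0.002]},{"hand":25,"linear":[-38,142,42],"rot":[-0.003,-0.075,-0.002]},{"hand":25,"linear":[-42,142,45],"rot":[-0.003,-0.075,-0.002]},{"hand":25,"linear":[-45,142,47],"rot":[-0.003,-0.075,-0.002]},{"hand":25,"linear":[-47,142,48.7],"rot":[-0.003,-0.075,-0.002]},{"hand":25,"linear":[-49,142,50.2],"rot":[-0.003,-0.075,-0.002]},{"hand":25,"linear":[-51,142,51.6],"rot":[-0.003,-0.075,-0.002]}]'

```text
t: 29.4
tool_pos: [0.6009, 0.0104, 0.0217]
orientation: [-0.026, 2.442, 0.009]
ft_force: [-31.8, -5.5, 21.1]
gripper_width: 0.0248
grip_force: 16.3
```

```bash
python3 wp.py 4:20,-11,23,.7,.003 6:20,-11,23,.7,.003 |sed -n '1p;5p'
```

```text
now rack [ 16.7 -11.9  21.7] tilt 0.699 yaw 0.006 t 29.4 F [-31.8  -5.5  21.1] q [0.59, 1.23, -1.25, 2.49, 2.29, 1.38, -0.49]
[-3.3, 0.9, 1.2] [0.001, -0.001, 0.002]
```

Call:
drive_tool --series '[{"hand":25,"linear":[8,0,-7],"rot":[0,0,0]},{"hand":25,"linear":[17,0,-14],"rot":[0,0,0]},{"hand":25,"linear":[17,22,-14],"rot":[0,0,0]},{"hand":25,"linear":[17,44,-14],"rot":[0,0,0]},{"hand":25,"linear":[17,66,-14],"rot":[0,0,0]},{"hand":25,"linear":[17,66,-14],"rot":[0,0,0]},{"hand":25,"linear":[12,66,-10],"rot":[0,0,0]},{"hand":25,"linear":[9.5,66,-8],"rot":[0,0,0]},{"hand":25,"linear":[9.5,66,-8],"rot":[0,0,0]},{"hand":25,"linear":[9.5,66,-8],"rot":[0,0,0]}]'

```text
t: 30.4
tool_pos: [0.5919, 0.0772, 0.0223]
orientation: [-0.021, 2.437, 0.009]
ft_force: [-0.3, 0.0, 0.2]
gripper_width: 0.0248
grip_force: 0.0
```

```bash
python3 wp.py 1:19.5,55,23,.7,.003
```

```text
now rack [ 8.7 55.  22.3] tilt 0.705 yaw 0.001 t 30.4 F [-0.3  0.   0.2] q [0.41, 1.23, -1.26, 2.5, 2.23, 1.49, -0.63]
[-8.7, -0.1, 6.4] [-0.0, 0.005, -0.001]
```

Call:
drive_tool --series '[{"hand":25,"linear":[-1.2,0,0.9],"rot":[0,0,0]},{"hand":25,"linear":[-2.4,0,1.8],"rot":[0,0,0]},{"hand":25,"linear":[-3.6,0,2.6],"rot":[0,0,0]},{"hand":25,"linear":[-4.7,0,3.5],"rot":[0,0,0]},{"hand":25,"linear":[-5.8,0,4.3],"rot":[0,0,0]},{"hand":25,"linear":[-6.9,0,5.1],"rot":[0,0,0]},{"hand":25,"linear":[-7.8,0,5.8],"rot":[0,0,0]},{"hand":25,"linear":[-8.7,0,6.4],"rot":[0,0,0]},{"hand":25,"linear":[-8.7,0,6.4],"rot":[0,0,0]},{"hand":25,"linear":[-8.7,0,6.4],"rot":[0,0,0]}]'

```text
t: 31.4
tool_pos: [0.5984, 0.0778, 0.022]
orientation: [-0.029, 2.443, 0.009]
ft_force: [-22.7, -5.0, 10.8]
gripper_width: 0.0253
grip_force: 11.2
```

```bash
python3 wp.py 1:8,121,23,.7,.003
```

```text
now rack [15.3 55.5 22. ] tilt 0.699 yaw 0.008 t 31.4 F [-22.7  -5.   10.8] q [0.42, 1.23, -1.26, 2.48, 2.23, 1.46, -0.6]
[4.6, 65.5, -5.2] [0.002, -0.001, 0.004]
```

Call:
drive_tool --series '[{"hand":25,"linear":[9,0,-7.5],"rot":[0,0,0]},{"hand":25,"linear":[9,22,-7.5],"rot":[0,0,0]},{"hand":25,"linear":[9,44,-7.5],"rot":[0,0,0]},{"hand":25,"linear":[9,66,-7.5],"rot":[0,0,0]},{"hand":25,"linear":[7,66,-6],"rot":[0,0,0]},{"hand":25,"linear":[5.5,66,-4.5],"rot":[0,0,0]},{"hand":25,"linear":[4,66,-3.2],"rot":[0,0,0]},{"hand":25,"linear":[2.5,66,-2],"rot":[0,0,0]},{"hand":25,"linear":[1.5,66,-1.2],"rot":[0,0,0]},{"hand":25,"linear":[0.7,66,-0.6],"rot":[0,0,0]}]'

```text
t: 32.4
tool_pos: [0.5975, 0.143, 0.0225]
orientation: [-0.027, 2.441, 0.01]
ft_force: [-21.6, -2.1, 12.0]
gripper_width: 0.0247
grip_force: 10.7
```

```bash
python3 wp.py 1:8,187,23,.7,.003
```

```text
now rack [ 15.4 120.8  22.5] tilt 0.7 yaw 0.006 t 32.4 F [-21.6  -2.1  12. ] q [0.27, 1.23, -1.26, 2.44, 2.17, 1.52, -0.68]
[5.0, 66.2, -4.9] [0.002, 0.0, 0.002]
```

Call:
drive_tool --series '[{"hand":22,"linear":[9,0,-7.5],"rot":[0,0,0]},{"hand":18,"linear":[9,22,-7.5],"rot":[0,0,0]},{"hand":18,"linear":[9,44,-7.5],"rot":[0,0,0]},{"hand":18,"linear":[9,65,-7.5],"rot":[0,0,0]},{"hand":18,"linear":[7,65,-6],"rot":[0,0,0]},{"hand":18,"linear":[5.5,65,-4.5],"rot":[0,0,0]},{"hand":18,"linear":[4,65,-3.2],"rot":[0,0,0]},{"hand":18,"linear":[2.5,65,-2],"rot":[0,0,0]},{"hand":18,"linear":[1.5,65,-1.2],"rot":[0,0,0]},{"hand":18,"linear":[0.7,65,-0.6],"rot":[0,0,0]}]'

```text
t: 33.4
tool_pos: [0.5959, 0.2077, 0.0225]
orientation: [-0.026, 2.441, 0.008]
ft_force: [-19.1, -5.0, 9.1]
gripper_width: 0.0183
grip_force: 9.3
```

```bash
python3 wp.py 1:-30,186,23,.6
```

```text
now rack [ 14.9 185.4  22.5] tilt 0.701 yaw 0.006 t 33.4 F [-19.1  -5.    9.1] q [0.13, 1.23, -1.26, 2.38, 2.11, 1.56, -0.74]
[34.0, 0.8, -29.3] [0.002, 0.101, 0.005]
```

Now I'll back away, clear the view on the right and measure again.

Call:
drive_tool --series '[{"hand":18,"linear":[12,0,-10],"rot":[0,0.02,0]},{"hand":18,"linear":[34,0,-30],"rot":[0,0.05,0]},{"hand":10,"linear":[40,-30,-50],"rot":[0,0.08,0]},{"hand":0,"linear":[40,-75,-70],"rot":[0,0.1,0]},{"hand":0,"linear":[38,-120,-72],"rot":[0,0.1,0]},{"hand":0,"linear":[36,-168,-74],"rot":[0,0.1,0]},{"hand":0,"linear":[35,-216,-76],"rot":[0,0.1,0]},{"hand":0,"linear":[34,-264,-78],"rot":[0,0.1,0]},{"hand":0,"linear":[32,-312,-80],"rot":[0,0.1,0]},{"hand":0,"linear":[30,-350,-82],"rot":[0,0.1,0]}]'

```text
t: 34.4
tool_pos: [0.5267, -0.145, 0.0653]
orientation: [-0.022, 2.538, 0.009]
ft_force: [0.7, 0.3, -0.5]
gripper_width: 0.0004
grip_force: 0.0
```

```bash
python3 -c "
import cv2;from station import ctrl
cv2.imwrite('pics/t7.png',ctrl.read_camera('top'))"; python3 fr.py pics/t7.png; python3 wp.py 1:-15,-209,42,.78; python3 - <<'E'
# gap map: saturation profile along a row across block tops, dark seams
from h import *
i=cv2.imread("pics/t7.png"); c=ctrl.calibration("top")
hsv=cv2.cvtColor(i,cv2.COLOR_BGR2HSV).astype(int)
for f in("pics/t6.png","pics/t7.png"):
    h=cv2.imread(f); 
    for v in (192,195): print(f,v,h[v,222:330,1].tolist())
E
```

```text
pics/t7.png
220:21.2 212:22.5 204:21.9 196:21.3 188:20.9 179:20.3 171:20.2 163:20.1 155:21.4 147:22.4 139:22.3 130:22.1 122:21.6 114:21.5 106:21.4 98:21.3 90:21.4 82:22.0 74:21.8 65:21.6 57:21.4 49:21.3 41:21.2 33:21.1 25:21.1 17:22.7 9:22.5 0:22.5 -8:22.7 -16:22.8 -24:22.7 -32:22.6 -40:22.5
now rack [ -60.5 -173.3   65.1] tilt 0.602 yaw -0.006 t 34.45 F [-0.5 -6.8 -0.8] q [1.04, 1.02, -1.26, 2.51, 2.2, 0.95, -0.21]
[-24.6, -35.2, 45.1] [-0.007, -0.178, -0.004]
pics/t6.png 192 [45, 30, 30, 35, 135, 131, 129, 129, 129, 131, 112, 104, 62, 76, 134, 137, 96, 134, 127, 103, 102, 95, 130, 131, 131, 131, 132, 139, 57, 134, 134, 107, 129, 103, 130, 131, 131, 131, 132, 131, 132, 133, 135, 72, 103, 121, 129, 114, 136, 101, 130, 133, 140, 56, 136, 134, 134, 127, 64, 126, 138, 130, 104, 90, 113, 128, 108, 131, 132, 131, 132, 132, 135, 84, 77, 131, 134, 140, 57, 135, 135, 115, 109, 136, 139, 119, 115, 135, 86, 78, 131, 133, 134, 106, 102, 103, 103, 79, 134, 79, 130, 133, 141, 59, 108, 111, 108, 162]
pics/t6.png 195 [38, 30, 31, 44, 130, 131, 129, 129, 131, 131, 132, 122, 109, 62, 100, 133, 83, 10
[... 798 characters left out ...]
, 135, 84, 76, 130, 132, 134, 90, 60, 133, 115, 101, 115, 132, 135, 112, 94, 82, 77, 130, 132, 131, 131, 133, 100, 103, 69, 132, 98, 130, 131, 134, 87, 69, 107, 107, 162]
pics/t7.png 195 [39, 29, 30, 36, 135, 130, 128, 128, 129, 129, 131, 121, 109, 62, 100, 133, 83, 100, 101, 103, 81, 127, 131, 130, 131, 131, 133, 137, 49, 128, 133, 113, 109, 96, 130, 131, 131, 130, 131, 132, 131, 133, 136, 71, 101, 110, 117, 116, 130, 98, 131, 134, 143, 65, 128, 133, 132, 136, 77, 99, 103, 106, 103, 100, 88, 126, 108, 131, 132, 132, 132, 133, 135, 85, 76, 132, 134, 136, 81, 70, 133, 115, 108, 127, 107, 99, 88, 135, 86, 76, 131, 133, 132, 131, 131, 131, 133, 99, 128, 99, 130, 133, 134, 86, 67, 108, 106, 159]
```

L is still yawed about 0.04 rad. The sweep finger's slight clockwise yaw made it press on the fronts. I'll squeeze again with the finger tip leading (yaw +0.04) further back, at x ≈ 88, which should square the row.

```bash
python3 wp.py 4:-15,-95,42,.78,.02 6:88,-95,27,.98,.04
```

```text
now rack [ -60.5 -173.3   65.1] tilt 0.602 yaw -0.006 t 34.45 F [-0.5 -6.8 -0.8] q [1.04, 1.02, -1.26, 2.51, 2.2, 0.95, -0.21]
[-6.0, 19.7, 11.1] [-0.007, -0.044, -0.005]
[-12.0, 39.4, 22.2] [-0.011, -0.089, -0.01]
[-18.0, 59.1, 33.2] [-0.015, -0.133, -0.015]
[-24.0, 78.8, 44.3] [-0.02, -0.178, -0.02]
[-36.8, 78.9, 56.1] [-0.022, -0.211, -0.022]
[-49.5, 79.0, 67.9] [-0.025, -0.244, -0.024]
[-62.2, 79.2, 79.7] [-0.027, -0.278, -0.026]
[-74.9, 79.3, 91.5] [-0.03, -0.311, -0.028]
[-87.7, 79.4, 103.3] [-0.033, -0.344, -0.03]
[-100.4, 79.6, 115.0] [-0.036, -0.378, -0.032]
```

Call:
drive_tool --series '[{"hand":0,"linear":[-6,18,11],"rot":[0,-0.044,0]},{"hand":0,"linear":[-12,36,22],"rot":[-0.005,-0.089,-0.005]},{"hand":0,"linear":[-18,54,33],"rot":[-0.01,-0.133,-0.01]},{"hand":0,"linear":[-24,68,44],"rot":[-0.015,-0.178,-0.015]},{"hand":0,"linear":[-37,68,56],"rot":[-0.018,-0.211,-0.018]},{"hand":0,"linear":[-49.5,68,68],"rot":[-0.02,-0.244,-0.02]},{"hand":0,"linear":[-62,68,80],"rot":[-0.022,-0.278,-0.022]},{"hand":0,"linear":[-75,68,91.5],"rot":[-0.024,-0.311,-0.024]},{"hand":0,"linear":[-88,68,103],"rot":[-0.026,-0.344,-0.026]},{"hand":0,"linear":[-100,68,115],"rot":[-0.028,-0.378,-0.028]}]'

```text
t: 35.45
tool_pos: [0.6758, -0.071, 0.0283]
orientation: [-0.063, 2.157, 0.035]
ft_force: [0.6, 0.2, 0.2]
gripper_width: 0.0003
grip_force: 0.0
```

```bash
python3 wp.py 1:88,-66,26,.98,.04
```

```text
now rack [ 90.3 -94.5  28.3] tilt 0.984 yaw 0.041 t 35.45 F [0.6 0.2 0.2] q [0.84, 1.4, -1.23, 2.43, 2.74, 1.34, -0.28]
[2.5, 28.5, 0.4] [0.003, 0.004, 0.001]
```

Call:
drive_tool --series '[{"hand":0,"linear":[0.5,6,0],"rot":[0,0,0]},{"hand":0,"linear":[1,12,0],"rot":[0,0,0]},{"hand":0,"linear":[1.5,18,0],"rot":[0,0,0]},{"hand":0,"linear":[1.5,24,0],"rot":[0,0,0]},{"hand":0,"linear":[1.5,28,0],"rot":[0,0,0]},{"hand":0,"linear":[1.5,30,0],"rot":[0,0,0]},{"hand":0,"linear":[1.5,32,0],"rot":[0,0,0]},{"hand":0,"linear":[1.5,34,0],"rot":[0,0,0]},{"hand":0,"linear":[1.5,35,0],"rot":[0,0,0]},{"hand":0,"linear":[1.5,35,0],"rot":[0,0,0]}]'

```text
t: 36.45
tool_pos: [0.6724, -0.0366, 0.027]
orientation: [-0.062, 2.158, 0.033]
ft_force: [-2.3, -4.2, 1.5]
gripper_width: 0.0006
grip_force: 1.7
```

```bash
python3 wp.py 1:88,-66,26,.98,.04
```

```text
now rack [ 87.5 -60.   27. ] tilt 0.982 yaw 0.042 t 36.45 F [-2.3 -4.2  1.5] q [0.75, 1.41, -1.23, 2.45, 2.72, 1.44, -0.32]
[0.7, -6.0, 0.8] [0.002, 0.003, 0.001]
```

Call:
drive_tool --series '[{"hand":0,"linear":[0,0.7,0],"rot":[0,0,0]},{"hand":0,"linear":[0,1.4,0],"rot":[0,0,0]},{"hand":0,"linear":[0,2.1,0],"rot":[0,0,0]},{"hand":0,"linear":[0,2.8,0],"rot":[0,0,0]},{"hand":0,"linear":[0,3.5,0],"rot":[0,0,0]},{"hand":0,"linear":[0,4,0],"rot":[0,0,0]},{"hand":0,"linear":[0,4,0],"rot":[0,0,0]},{"hand":0,"linear":[0,4,0],"rot":[0,0,0]},{"hand":0,"linear":[0,4,0],"rot":[0,0,0]},{"hand":0,"linear":[0,4,0],"rot":[0,0,0]}]'

```text
t: 37.45
tool_pos: [0.6721, -0.0338, 0.027]
orientation: [-0.061, 2.158, 0.031]
ft_force: [-4.1, -7.7, 3.7]
gripper_width: 0.0001
grip_force: 3.8
```

```bash
python3 wp.py 1:88,-66,26,.98,.04
```

```text
now rack [ 87.2 -57.2  27. ] tilt 0.983 yaw 0.041 t 37.45 F [-4.1 -7.7  3.7] q [0.74, 1.41, -1.23, 2.45, 2.72, 1.45, -0.33]
[0.6, -8.8, 0.9] [-0.001, 0.003, 0.001]
```

Call:
drive_tool --series '[{"hand":0,"linear":[0,0.6,0],"rot":[0,0,0]},{"hand":0,"linear":[0,1.2,0],"rot":[0,0,0]},{"hand":0,"linear":[0,1.8,0],"rot":[0,0,0]},{"hand":0,"linear":[0,2.4,0],"rot":[0,0,0]},{"hand":0,"linear":[0,3,0],"rot":[0,0,0]},{"hand":0,"linear":[0,3,0],"rot":[0,0,0]},{"hand":0,"linear":[0,3,0],"rot":[0,0,0]},{"hand":0,"linear":[0,3,0],"rot":[0,0,0]},{"hand":0,"linear":[0,3,0],"rot":[0,0,0]},{"hand":0,"linear":[0,3,0],"rot":[0,0,0]}]'

```text
t: 38.45
tool_pos: [0.672, -0.0339, 0.027]
orientation: [-0.057, 2.158, 0.024]
ft_force: [-8.3, -18.1, 8.4]
gripper_width: 0.0004
grip_force: 9.2
```

```bash
python3 wp.py 1:88,-66,26,.98,.04
```

```text
now rack [ 87.1 -57.3  27. ] tilt 0.983 yaw 0.041 t 38.45 F [ -8.3 -18.1   8.4] q [0.74, 1.41, -1.23, 2.45, 2.72, 1.46, -0.33]
[0.6, -8.7, 1.1] [-0.007, 0.003, 0.001]
```

Call:
drive_tool --series '[{"hand":0,"linear":[0,-8,0],"rot":[0,0,0]},{"hand":0,"linear":[0,-22,0],"rot":[0,0,0]},{"hand":0,"linear":[5,-36,-10],"rot":[0,0.02,0]},{"hand":0,"linear":[14,-48,-25],"rot":[0,0.06,0]},{"hand":0,"linear":[23,-58,-40],"rot":[0,0.1,0]},{"hand":0,"linear":[32,-68,-55],"rot":[0,0.15,0]},{"hand":0,"linear":[41,-78,-70],"rot":[0,0.2,0]},{"hand":0,"linear":[50,-88,-85],"rot":[0,0.25,0]},{"hand":0,"linear":[58,-98,-100],"rot":[0,0.3,0]},{"hand":0,"linear":[66,-104,-112],"rot":[0,0.35,0]}]'

```text
t: 39.45
tool_pos: [0.5476, -0.1409, 0.0343]
orientation: [-0.073, 2.51, 0.027]
ft_force: [0.3, -1.0, 0.2]
gripper_width: 0.0002
grip_force: 0.0
```

```bash
python3 -c "
import cv2;from station import ctrl
cv2.imwrite('pics/t8.png',ctrl.read_camera('top'))"; python3 fr.py pics/t8.png; python3 wp.py 1:0,-11,24,.7,.003;python3 - <<'E'
from h import *
c=ctrl.calibration("top")
def gx(f): return cv2.cvtColor(cv2.imread(f),cv2.COLOR_BGR2GRAY).astype(int)
# right edge of d and seam columns on the charcoal top strip / top in several rows
for f in("pics/t6.png","pics/t8.png"):
    g=gx(f)
    for v in(180,190,202,205): print(f,v,g[v,318:334].tolist())
E
```

```text
pics/t8.png
220:20.0 212:21.4 204:21.2 196:20.4 188:20.2 179:20.2 171:20.1 163:19.9 155:20.4 147:21.3 139:21.3 130:21.2 122:21.1 114:20.9 106:20.8 98:20.8 90:21.3 82:21.7 74:21.6 65:21.4 57:21.4 49:21.3 41:21.2 33:21.1 25:21.1 17:22.6 9:22.6 0:22.5 -8:22.3 -16:22.3 -24:22.2 -32:22.1 -40:22.2
now rack [ -39.8 -163.    35. ] tilt 0.628 yaw 0.042 t 39.5 F [-0.2 -0.7  1.5] q [1.0, 1.1, -1.21, 2.49, 2.31, 0.98, -0.2]
[-30.9, 150.2, 36.2] [0.025, -0.071, 0.031]
pics/t6.png 180 [142, 118, 133, 88, 138, 141, 143, 92, 75, 109, 106, 160, 161, 159, 160, 160]
pics/t6.png 190 [138, 109, 136, 89, 129, 142, 150, 67, 107, 110, 107, 105, 103, 102, 103, 103]
pics/t6.png 202 [40, 40, 40, 41, 40, 41, 41, 69, 111, 111, 107, 159, 161, 161, 161, 160]
pics/t6.png 205 [47, 47, 47, 47, 47, 44, 42, 79, 114, 113, 108, 160, 162, 161, 160, 161]
pics/t8.png 180 [141, 117, 132, 87, 137, 141, 142, 74, 108, 110, 105, 158, 160, 159, 158, 157]
pics/t8.png 190 [126, 91, 135, 86, 139, 143, 138, 75, 107, 110, 107, 105, 103, 102, 103, 102]
pics/t8.png 202 [45, 46, 45, 45, 46, 45, 42, 93, 112, 110, 107, 159, 161, 160, 159, 159]
pics/t8.png 205 [12, 12, 13, 12, 13, 9, 7, 86, 112, 112, 108, 159, 160, 159, 160, 159]
```

```bash
python3 wp.py 6:-5,55,24,.7,.004 4:9,55,23,.7,.004
```

```text
now rack [ -39.8 -163.    35. ] tilt 0.628 yaw 0.042 t 39.5 F [-0.2 -0.7  1.5] q [1.0, 1.1, -1.21, 2.49, 2.31, 0.98, -0.2]
[-4.9, 36.1, 5.8] [0.004, -0.011, 0.005]
[-9.7, 72.1, 11.7] [0.008, -0.023, 0.01]
[-14.6, 108.2, 17.5] [0.012, -0.035, 0.015]
[-19.4, 144.2, 23.3] [0.016, -0.047, 0.02]
[-24.3, 180.3, 29.1] [0.02, -0.059, 0.025]
[-29.1, 216.3, 35.0] [0.024, -0.071, 0.03]
[-31.8, 216.2, 37.2] [0.024, -0.071, 0.03]
[-34.5, 216.0, 39.5] [0.024, -0.071, 0.03]
[-37.2, 215.9, 41.7] [0.024, -0.071, 0.03]
[-39.9, 215.7, 44.0] [0.024, -0.071, 0.03]
```

Call:
drive_tool --series '[{"hand":10,"linear":[-5,36,6],"rot":[0.004,-0.011,0.005]},{"hand":20,"linear":[-9.7,72,11.7],"rot":[0.008,-0.023,0.01]},{"hand":25,"linear":[-14.6,108,17.5],"rot":[0.012,-0.035,0.015]},{"hand":25,"linear":[-19.4,144,23.3],"rot":[0.016,-0.047,0.02]},{"hand":25,"linear":[-24.3,180,29.1],"rot":[0.02,-0.059,0.025]},{"hand":25,"linear":[-29.1,216,35],"rot":[0.024,-0.071,0.03]},{"hand":25,"linear":[-29.1,216,35],"rot":[0.024,-0.071,0.03]},{"hand":25,"linear":[-34.5,216,39.5],"rot":[0.024,-0.071,0.03]},{"hand":25,"linear":[-38,216,42.5],"rot":[0.024,-0.071,0.03]},{"hand":25,"linear":[-38,216,42.5],"rot":[0.024,-0.071,0.03]}]'

```text
t: 40.5
tool_pos: [0.5923, 0.0765, 0.0225]
orientation: [-0.021, 2.437, 0.008]
ft_force: [0.0, -0.5, 0.3]
gripper_width: 0.0249
grip_force: 0.0
```

```bash
python3 wp.py 1:18.5,55,24,.7,.004
```

```text
now rack [ 9.1 54.4 22.5] tilt 0.704 yaw 0.001 t 40.5 F [ 0.  -0.5  0.3] q [0.4, 1.22, -1.24, 2.5, 2.23, 1.47, -0.64]
[-8.1, 0.6, 4.9] [-0.001, 0.004, -0.002]
```

Call:
drive_tool --series '[{"hand":25,"linear":[-1.5,0.5,1],"rot":[-0.001,0,-0.002]},{"hand":25,"linear":[-3,0.5,2],"rot":[-0.001,0,-0.002]},{"hand":25,"linear":[-4.2,0.5,2.8],"rot":[-0.001,0,-0.002]},{"hand":25,"linear":[-5.2,0.5,3.5],"rot":[-0.001,0,-0.002]},{"hand":25,"linear":[-6.2,0.5,4.1],"rot":[-0.001,0,-0.002]},{"hand":25,"linear":[-7.2,0.5,4.7],"rot":[-0.001,0,-0.002]},{"hand":25,"linear":[-8.2,0.5,5.3],"rot":[-0.001,0,-0.002]},{"hand":25,"linear":[-8.6,0.5,5.6],"rot":[-0.001,0,-0.002]},{"hand":25,"linear":[-8.6,0.5,5.6],"rot":[-0.001,0,-0.002]},{"hand":25,"linear":[-8.6,0.5,5.6],"rot":[-0.001,0,-0.002]}]'

```text
t: 41.5
tool_pos: [0.5989, 0.0785, 0.023]
orientation: [-0.031, 2.442, 0.01]
ft_force: [-14.2, -3.5, 5.7]
gripper_width: 0.0249
grip_force: 7.1
```

```bash
python3 wp.py 1:8,121,23,.7,.004
```

```text
now rack [15.8 56.3 23. ] tilt 0.7 yaw 0.01 t 41.5 F [-14.2  -3.5   5.7] q [0.41, 1.21, -1.24, 2.48, 2.23, 1.45, -0.61]
[5.4, 64.8, -4.8] [0.002, -0.0, 0.005]
```

Call:
drive_tool --series '[{"hand":25,"linear":[9,0,-7.5],"rot":[0,0,0]},{"hand":25,"linear":[9,22,-7.5],"rot":[0,0,0]},{"hand":25,"linear":[9,44,-7.5],"rot":[0,0,0]},{"hand":25,"linear":[9,66,-7.5],"rot":[0,0,0]},{"hand":25,"linear":[7,66,-6],"rot":[0,0,0]},{"hand":25,"linear":[5,66,-4.2],"rot":[0,0,0]},{"hand":25,"linear":[3,66,-2.5],"rot":[0,0,0]},{"hand":25,"linear":[1.5,66,-1.2],"rot":[0,0,0]},{"hand":25,"linear":[0.2,66,-0.2],"rot":[0,0,0]},{"hand":25,"linear":[0.2,66,-0.2],"rot":[0,0,0]}]'

```text
t: 42.5
tool_pos: [0.5979, 0.144, 0.0234]
orientation: [-0.03, 2.441, 0.011]
ft_force: [-11.9, -1.0, 6.0]
gripper_width: 0.0249
grip_force: 6.3
```

```bash
python3 wp.py 1:8,187,23,.7,.004
```

```text
now rack [ 15.8 121.7  23.4] tilt 0.701 yaw 0.009 t 42.5 F [-11.9  -1.    6. ] q [0.26, 1.21, -1.25, 2.44, 2.17, 1.51, -0.69]
[5.8, 65.3, -4.4] [0.003, 0.001, 0.004]
```

Call:
drive_tool --series '[{"hand":20,"linear":[9,0,-7.5],"rot":[0,0,0]},{"hand":18,"linear":[9,22,-7.5],"rot":[0,0,0]},{"hand":18,"linear":[9,44,-7.5],"rot":[0,0,0]},{"hand":18,"linear":[9,63,-7.5],"rot":[0,0,0]},{"hand":18,"linear":[7,63,-6],"rot":[0,0,0]},{"hand":18,"linear":[5,63,-4.2],"rot":[0,0,0]},{"hand":18,"linear":[3,63,-2.5],"rot":[0,0,0]},{"hand":18,"linear":[1.5,63,-1.2],"rot":[0,0,0]},{"hand":18,"linear":[0,63,0],"rot":[0,0,0]},{"hand":18,"linear":[-0.5,63,0.4],"rot":[0,0,0]}]'

```text
t: 43.5
tool_pos: [0.597, 0.2064, 0.0233]
orientation: [-0.031, 2.441, 0.009]
ft_force: [-16.5, -4.1, 8.3]
gripper_width: 0.0182
grip_force: 8.4
```

```bash
python3 wp.py 1:8,187,23,.7,.004
```

```text
now rack [ 15.9 184.1  23.3] tilt 0.7 yaw 0.01 t 43.5 F [-16.5  -4.1   8.3] q [0.13, 1.22, -1.25, 2.38, 2.11, 1.54, -0.74]
[6.2, 2.9, -4.9] [0.001, 0.0, 0.005]
```

L now reads 15.9, which is home. I'll back off to the right and measure.

Call:
drive_tool --series '[{"hand":18,"linear":[12,0,-10],"rot":[0,0.02,0]},{"hand":18,"linear":[34,0,-30],"rot":[0,0.05,0]},{"hand":10,"linear":[40,-30,-50],"rot":[0,0.08,0]},{"hand":0,"linear":[40,-75,-70],"rot":[0,0.1,0]},{"hand":0,"linear":[38,-120,-72],"rot":[0,0.1,0]},{"hand":0,"linear":[36,-168,-74],"rot":[0,0.1,0]},{"hand":0,"linear":[35,-216,-76],"rot":[0,0.1,0]},{"hand":0,"linear":[34,-264,-78],"rot":[0,0.1,0]},{"hand":0,"linear":[32,-310,-80],"rot":[0,0.1,0]},{"hand":0,"linear":[31,-335,-82],"rot":[0,0.1,0]}]'

```text
t: 44.5
tool_pos: [0.5278, -0.133, 0.0657]
orientation: [-0.023, 2.54, 0.006]
ft_force: [0.6, -0.1, -0.5]
gripper_width: 0.0004
grip_force: 0.0
```

```bash
python3 -c "
import cv2;from station import ctrl
cv2.imwrite('pics/t9.png',ctrl.read_camera('top'));cv2.imwrite('pics/s9.png',ctrl.read_camera('scene'))"; python3 fr.py pics/t9.png; python3 wp.py; python3 - <<'E'
from h import *
i=cv2.imread("pics/t9.png"); g=cv2.cvtColor(i,cv2.COLOR_BGR2GRAY).astype(float); c=ctrl.calibration("top")
# seams: charcoal front strip columns (top strip rows ~203-206) vertical seams, and end points
for v in(203,206): print(v,g[v,218:330].astype(int).tolist())
E
```

```text
pics/t9.png
220:21.2 212:22.6 204:22.5 196:22.5 188:22.1 179:22.3 171:22.2 163:22.1 155:22.5 147:22.4 139:22.3 130:22.3 122:22.1 114:22.6 106:21.9 98:21.8 90:21.8 82:22.0 74:21.9 65:21.8 57:21.7 49:21.6 41:21.5 33:21.4 25:22.1 17:22.7 9:22.6 0:22.5 -8:22.3 -16:22.7 -24:22.7 -32:22.6 -40:22.7
now rack [ -58.  -154.9   66.1] tilt 0.603 yaw -0.001 t 44.6 F [ 0.4  0.6 -0.9] q [0.99, 1.02, -1.27, 2.52, 2.19, 0.99, -0.25]
203 [128, 129, 135, 59, 33, 33, 36, 44, 45, 44, 46, 46, 46, 45, 45, 46, 22, 19, 45, 45, 45, 45, 47, 47, 46, 46, 45, 45, 46, 46, 47, 29, 22, 46, 46, 47, 46, 47, 47, 47, 46, 46, 47, 46, 47, 49, 26, 21, 47, 48, 48, 47, 48, 47, 48, 47, 48, 48, 48, 48, 47, 50, 26, 20, 47, 48, 48, 47, 48, 48, 48, 48, 47, 47, 47, 48, 50, 26, 22, 47, 48, 48, 42, 48, 48, 48, 48, 48, 48, 48, 48, 49, 26, 22, 47, 48, 46, 46, 47, 47, 46, 46, 46, 47, 47, 45, 43, 72, 115, 114, 110, 160]
206 [128, 129, 136, 44, 29, 36, 35, 23, 14, 13, 14, 13, 12, 14, 14, 12, 13, 13, 13, 13, 11, 11, 13, 13, 13, 13, 12, 13, 11, 13, 12, 14, 13, 13, 11, 12, 13, 12, 13, 13, 12, 12, 12, 12, 13, 13, 15, 12, 13, 11, 14, 13, 13, 14, 13, 13, 13, 13, 13, 13, 13, 13, 13, 14, 13, 13, 14, 13, 12, 14, 11, 14, 12, 12, 12, 12, 15, 12, 14, 11, 14, 12, 12, 13, 11, 13, 12, 12, 13, 12, 11, 12, 12, 12, 11, 12, 14, 12, 10, 9, 12, 12, 10, 12, 10, 11, 4, 58, 114, 114, 110, 160]
```

```bash
python3 - <<'E'
from h import *
c=ctrl.calibration("top")
def rk(P): 
    s,k=np.sin(.0195),np.cos(.0195); x,y=P[:,0]-.584,P[:,1]-.022; return np.c_[k*x+s*y,-s*x+k*y]*1e3
print("strip left/right edges, z=.046",rk(back(c,[(224.4,203),(325.1,203)],.046)).round(1))
# reference: D and L widths when standing alone in t4, same method
g=cv2.cvtColor(cv2.imread("pics/t4.png"),cv2.COLOR_BGR2GRAY).astype(int)
print(g[203,218:385].tolist())
# purple tops row: seam check
g=cv2.imread("pics/t9.png")[:,:,1].astype(int)
for v in(190,197,200):print(v,g[v,222:330].tolist())
E
```

```text
strip left/right edges, z=.046 [[ 28.7 220.7]
 [ 25.1 -43.8]]
[129, 130, 135, 60, 32, 34, 35, 30, 13, 8, 85, 105, 159, 161, 160, 161, 164, 134, 55, 40, 45, 44, 45, 45, 44, 46, 45, 45, 45, 46, 48, 24, 20, 46, 47, 46, 46, 47, 47, 47, 46, 46, 47, 48, 42, 110, 108, 160, 162, 162, 166, 115, 53, 45, 48, 48, 47, 48, 49, 49, 48, 50, 26, 21, 48, 49, 47, 47, 48, 48, 48, 48, 47, 48, 48, 47, 47, 45, 91, 112, 112, 109, 159, 161, 160, 160, 160, 160, 160, 161, 160, 160, 161, 160, 164, 114, 166, 88, 46, 46, 46, 46, 46, 47, 47, 47, 48, 27, 22, 46, 46, 46, 46, 46, 45, 46, 45, 45, 46, 44, 45, 42, 75, 111, 165, 114, 158, 161, 160, 160, 161, 163, 143, 59, 42, 44, 43, 45, 26, 23, 45, 44, 44, 44, 43, 43, 44, 44, 43, 44, 43, 43, 44, 27, 21, 41, 35, 28, 57, 160, 161, 159, 159, 159, 159, 159, 160]
190 [47, 27, 30, 58, 129, 129, 128, 127, 129, 131, 103, 102, 72, 78, 133, 135, 99, 133, 118, 102, 100, 128, 131, 129, 129, 130, 131, 127, 51, 128, 133, 101, 126, 102, 129, 130, 130, 130, 130, 130, 131, 131, 134, 81, 127, 129, 129, 128, 136, 101, 130, 133, 131, 62, 130, 133, 132, 133, 72, 104, 113, 111, 120, 130, 117
[... 475 characters left out ...]
, 117, 119, 73, 76, 99, 102, 101, 101, 106, 85, 126, 92, 109, 111, 111, 112, 113, 115, 96, 93, 115, 115, 121, 102, 108, 110, 107, 106, 111, 111, 113, 114, 116, 106, 104, 115, 116, 114, 115, 115, 115, 119, 121, 116, 121, 123, 114, 113, 115, 117, 115, 114, 113]
200 [99, 100, 99, 99, 97, 96, 96, 94, 94, 93, 95, 96, 96, 94, 95, 94, 92, 92, 91, 90, 89, 89, 89, 88, 87, 86, 85, 85, 84, 85, 84, 82, 91, 91, 90, 88, 88, 87, 87, 86, 86, 87, 72, 69, 83, 82, 82, 81, 80, 79, 78, 96, 90, 64, 69, 69, 69, 70, 49, 47, 65, 66, 66, 65, 66, 65, 64, 61, 60, 58, 58, 85, 87, 56, 51, 61, 62, 63, 32, 37, 37, 38, 35, 37, 36, 38, 32, 33, 14, 8, 62, 63, 62, 63, 63, 63, 63, 63, 63, 63, 63, 63, 62, 68, 108, 110, 106, 163]
```

The row measures 264.5 mm wide (rack y from 220.7 to -43.8), and all fronts are level and square. Handing in.

```bash
python3 -c "
from station import ctrl
print(ctrl.sign_off())"
```

```text
the job is handed in; nothing more can be done
None
```

I handed the job in with all four blocks in the tray: square, tight against the back and left stops, charcoal ends to the front. The row measured 264.5 mm wide. The closest call was one front push at about 38 N, against the 40 N dent limit.

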